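# Weigh the specimen dish that stands behind the jars

### The job

The small lidded specimen dish is hemmed in on the grey tray by three taller containers (wide pot, bottle, slim vial), each on its own round cork pad. First move all three containers to the black side mat, then with all of them still standing there set the dish in the middle of the balance pan, and only then put each container back in the middle of the cork pad it came from. Keep the containers and the dish upright all the while, and leave the little beaker on the tray where it is.

Things in the scene. Friction and masses are not known exactly. Their poses are not given: they have to be found in the camera images.
- dish: Specimen dish with lid, loose: white round base with an aluminium lid on it (treat as one piece), largest diameter 50 mm (lid, the upper 6 mm), base 48 mm, 22 mm tall, 70 g nominal. Starts on the tray's floor, among the three containers. Origin: centre of its underside, z up.
- pot: Wide specimen pot, loose: clear round body 58 mm diameter with a paper band, black lid 60 mm diameter on its upper 20 mm; 95 mm tall, 220 g nominal. Origin: centre of its underside, z up. Starts on the cork pad pot_pad.
- bottle: Glass laboratory bottle, loose: body 52 mm diameter up to 72 mm, narrowing to a neck, closed with a blue screw cap 40 mm diameter from 92 mm up to the top; 118 mm tall, 250 g nominal. Origin: centre of its underside, z up. Starts on bottle_pad.
- vial: Slim amber glass vial, loose: body 36 mm diameter up to 66 mm, narrowing to a neck, closed with a white cap 30 mm diameter from 74 mm up to the top; 100 mm tall, 90 g nominal. Origin: centre of its underside, z up. Starts on vial_pad.
- pot_pad: Flat round cork pad, the largest: 74 mm diameter, 3 mm thick, fixed on the tray (its top is 8 mm above the table). Origin: centre of its underside. Home of the pot.
- bottle_pad: Flat round cork pad, the middle one: 68 mm diameter, 3 mm thick, fixed on the tray (top 8 mm above the table). Origin: centre of its underside. Home of the bottle.
- vial_pad: Flat round cork pad, the smallest: 52 mm diameter, 3 mm thick, fixed on the tray (top 8 mm above the table). Origin: centre of its underside. Home of the vial. The three pads lie about 65 mm from the dish: in front of it (towards the robot), to its left and to its right; which pad lies where varies.
- side_mat: Black rubber mat, fixed, 170 mm (own x) by 190 mm (own y), 5 mm thick, flat, empty at the start. Origin: centre of its underside. Side area for the three containers.
- balance: Electronic bench balance, fixed: white housing 150 mm wide (own y) and 38 mm tall, reaching from 140 mm in front of (own -x, display side, towards the robot) to 70 mm behind its origin; round steel pan 90 mm diameter whose flat top is 50 mm above the table. The pan does not move. Origin: on the table, straight below the pan's centre.
- beaker: Small open glass beaker, loose, 36 mm diameter at the rim, 45 mm tall, 70 g nominal, on the tray's floor about 78 mm behind the dish (away from the robot). Origin: centre of its underside. Leave alone. The grey tray itself is 220 mm deep by 226 mm wide, its floor 5 mm above the table, with one 16 mm high lip along its far edge, all else flat; the dish starts near the tray's middle.

How it is judged:
By the outcome, as a careful person would: the job done as asked, in the order asked, and still so for the second after the job is handed in, with the robot touching nothing.
It also fails if it takes over 144 s, if anything falls off the work surface, if the arm or the gripper's body presses on something with over 40 N, if the wrist force passes 120 N, or if a joint passes its speed limit or range.

### The arm

A 7-joint arm with a two-finger parallel gripper is mounted at the origin on the work surface. World frame = base frame: x ahead of the robot, y to its left, z up, the work surface at z = 0. Lengths are in mm, angles in rad, forces in N, time in s.
With the tool pointing down it reaches from about 400 to 875 mm from the base axis. Payload 4.4 kg.
Tool frame: the origin (TCP) lies midway between the tips of the shut fingers; the grasp point (between the pads) lies ctrl.grip_depth behind it (ctrl.grip_depth is the distance from the TCP to the grasp point, in mm); z points along the fingers, y is the line along which they close (so a half turn about z gives the same grasp; the last joint's range is limited). The gripper opens to 85 mm and grips with 20 to 120 N. Pads are 22 mm wide; open, the fingers measure 114 mm over their backs; the gripper's body (76 mm by 85 mm) begins 54 mm behind the grasp point. The pads swing forward as they close: fully open they stand 13 mm farther back than shut.
Start: joints at [1.061, 0.628, 0.038, 1.517, -0.027, 0.996, -0.02], TCP at [279.123, -587.034, 205.413] pointing down, gripper open.
Joint ranges: [-3.06, 3.06], [-0.37, 2.12], [-1.25, 1.32], [0.18, 2.47], [-1.1, 4.24], [0.23, 1.98], [-2.94, 2.94]. Speed limits (rad/s): [2.57, 2.57, 3.14, 3.14, 3.14, 3.14, 3.14].

### API

Orientations are given as [roll, pitch, yaw] about the fixed x, y, z axes, in that order (R = Rz(yaw) Ry(pitch) Rx(roll)).
In Python, from cell import ctrl gives the robot as it stands.
- The arm moves only by the tool carry_out, never from a script. Its argument "deltas" is one flat list of numbers, 7 for each row, row after row: the turn, a rotation vector about the tool's x, y, z in degrees, then the shift along the tool's x, y, z in m, then the closure, from -1 (fully open) to 1 (shut). In form: [wx, wy, wz, dx, dy, dz, claw, wx, wy, wz, dx, dy, dz, claw, ...]. A call has 1 to 12 rows; each row shifts and turns the commanded pose from where the row before left it, along the tool's axes as they then stand; what a row does not reach is not made up. A row lasts 1/8 s, in which the tool goes at most 62.5 mm and 10.7 degrees, less where a joint would pass 70% of its speed; a pose out of reach is approached as far as the arm can. A call with a gripper value outside its range is refused whole. The fingers move at their own pace and stop on an object; the grip force is fixed at half the most. Time passes only in rows, so rows that do not move let the fingers close. It gives the time, the measured TCP pose, the force, the opening and the grip force at its end, in the units of the state.
- ctrl.read_state(): the state, without advancing time (a new reading comes with each control period).
- ctrl.get_image(name): name is "side" or "top" or "wrist"; returns the picture (420x560x3 uint8, red, green, blue); there is no depth.
- ctrl.calibration(name): a dict with "mtx" (3x3 intrinsics, pixels), "R" (3x3) and "t" (3): a world point X has camera coordinates R X + t. Camera axes: x right, y down, z forward; pixel columns grow to the right and rows downward; lengths in mm; the calibration is good to about 2 mm. A picture is of the moment at which its call begins: read the wrist's pose just before it. calibration takes no time and is no camera call; for the wrist camera it gives the pose at the moment of the call.
- ctrl.finish_job(): hands the job in; it is judged then, once.
The state is a dict: "clock": time; "qpos": joint angles; "qd": joint speeds; "tau": joint torques, N m; "eef_pos": TCP position; "tool_rot": TCP orientation; "force": force on the tool from outside, world axes, zero at the start; "torque": the same for the moment, N m; "width": finger opening in mm; "gripper_force": force on a finger pad.
Only numpy, scipy, OpenCV 4.12 (cv2) and the standard library are available. Lean on these libraries where they do the work, as an engineer would, in place of code of your own. Each camera call takes 0.05 s, during which the arm holds its last target. There are 200 camera calls.

## Working session

There is one attempt and no reset: what is moved stays moved. The work goes in short steps, Python scripts to look and compute and a tool call to move; the robot and the scene stay as the last step left them, time stands still between calls to the robot, and variables do not carry over. Pictures are saved under pics/ and viewed, at most 14 in all, crops included, and the job is handed in when it is done.

Besides the shell and the picture viewer there is one more tool, called after "Request:" by a JSON object that holds its "name" and its "arguments", one argument or row to a line. carry_out: Moves the arm, as the interface text tells. Its arguments: {"type":"object","properties":{"deltas":{"type":"array"}},"required":["deltas"]}

```bash
mkdir -p pics; ls; python3 - <<'E'
from cell import ctrl
import cv2,numpy as np
s=ctrl.read_state();print(s['clock'],s['eef_pos'],s['tool_rot'],s['width'],ctrl.grip_depth)
for n in ('top','side'):
    im=ctrl.get_image(n);cv2.imwrite(f'pics/{n}0.png',im[:,:,::-1])
    c=ctrl.calibration(n);np.set_printoptions(suppress=True,precision=3);print(n,c['mtx'].tolist(),c['R'].round(4).tolist(),(-c['R'].T@c['t']))
E
```

```text
pics
0.0 [ 278.83807108 -586.38169736  204.50056227] [-3.13968245e+00  3.81581062e-05  4.43872563e-01] 85.62291467766501 18.700000000000003
top [[507.4679092646651, 0.0, 278.01735115932104], [0.0, 507.4679092646651, 200.98616769821018], [0.0, 0.0, 1.0]] [[0.0207, -0.9997, 0.0123], [-0.9916, -0.0221, -0.1271], [0.1273, -0.0096, -0.9918]] [ 427.325  -14.943 1102.073]
side [[515.0406818239973, 0.0, 279.10871867980524], [0.0, 515.0406818239973, 203.58541927939675], [0.0, 0.0, 1.0]] [[0.8122, -0.583, 0.0218], [-0.2748, -0.4152, -0.8672], [0.5146, 0.6984, -0.4974]] [ -13.164 -777.73   576.026]
```

View pics/top0.png

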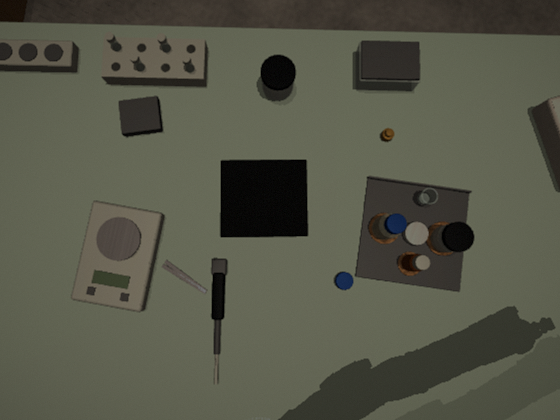

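View pics/side0.png

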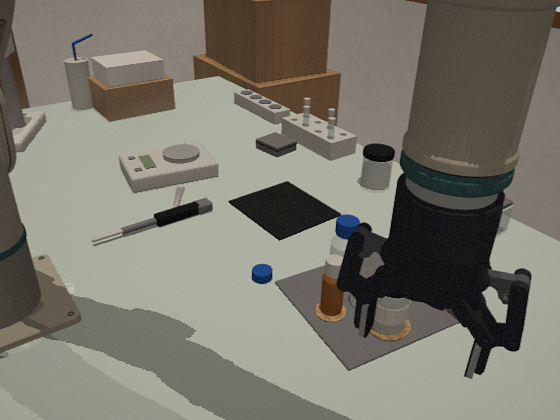

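The top view shows, in pixels: bottle cap (396,224), dish lid (416,233), pot lid (457,237), vial cap (422,262), beaker (428,196), mat centre (264,198) and pan (118,239). The side view is partly blocked by the arm.

```bash
cat > h.py <<'E'
from cell import ctrl
import cv2,numpy as np
np.set_printoptions(suppress=True,precision=2)
def ray(cal,uv,z):
    d=cal['R'].T@np.linalg.solve(cal['mtx'],[uv[0],uv[1],1]); o=-cal['R'].T@cal['t']
    return o+d*(z-o[2])/d[2]
def blobs(mask,roi,amin=40):
    x0,y0,x1,y1=roi; m=np.zeros_like(mask);m[y0:y1,x0:x1]=mask[y0:y1,x0:x1]
    cs,_=cv2.findContours(m,cv2.RETR_EXTERNAL,cv2.CHAIN_APPROX_NONE)
    return [cv2.convexHull(c) for c in sorted(cs,key=cv2.contourArea,reverse=True) if cv2.contourArea(c)>amin]
def fit(cal,c,z):
    P=np.array([ray(cal,p,z)[:2] for p in c.reshape(-1,2).astype(float)])
    (x,y),r=cv2.minEnclosingCircle(P.astype(np.float32)); e=cv2.fitEllipse(P.astype(np.float32)) if len(P)>4 else None
    return np.array([x,y]),r,e
E
python3 - <<'E'
from h import *
im=cv2.imread('pics/top0.png');hsv=cv2.cvtColor(im,cv2.COLOR_BGR2HSV);cal=ctrl.calibration('top')
H,S,V=cv2.split(hsv)
R=(360,185,480,285)
def show(n,m,roi,z,a=40):
    for c in blobs(m.astype(np.uint8)*255,roi,a)[:3]:
        f=fit(cal,c,z);print(n,cv2.boundingRect(c),f[0],'r',round(f[1],1),'ell',f[2])
show('blue',(H>105)&(H<130)&(S>130),(375,205,415,245),126)
show('white',(S<60)&(V>130),(400,215,440,250),27)
show('vialcap',(S<60)&(V>120),(405,252,440,275),108)
show('potlid',(V<38),(435,215,480,260),103)
show('cork',(H<22)&(S>110)&(V>60),R,8,20)
show('mat',(V<25),(200,140,325,250),5)
for c in blobs(((V<25)*255).astype(np.uint8),(200,140,325,250))[:1]:
    b=cv2.boxPoints(cv2.minAreaRect(c));print([ray(cal,p,5)[:2] for p in b])
for uv in [(220.5,160.5),(307,160),(308,237),(221,236)]:print('matc',ray(cal,uv,5)[:2])
for uv in [(369,178),(470,190),(460,290),(357,277)]:print('trayc',ray(cal,uv,5)[:2])
for uv in [(94,203),(161,211),(139,310),(73,300)]:print('bal',ray(cal,uv,38)[:2])
g=cv2.HoughCircles(cv2.cvtColor(im,cv2.COLOR_BGR2GRAY)[200:280,80:160],cv2.HOUGH_GRADIENT,1,50,param1=80,param2=15,minRadius=18,maxRadius=26)
print(g, ray(cal,(g[0,0,0]+80,g[0,0,1]+200),50))
a=cv2.resize(im[170:300,350:480],None,fx=4,fy=4,interpolation=cv2.INTER_CUBIC);cv2.imwrite('pics/crop0.png',a)
E
```

```text
blue (385, 214, 22, 20) [ 512.75 -251.72] r 21.3 ell ((513.5970458984375, -251.78102111816406), (38.06904602050781, 42.3677978515625), 20.936227798461914)
potlid (441, 221, 33, 31) [ 490.92 -378.58] r 33.9 ell ((492.4134216308594, -378.86090087890625), (60.07642364501953, 67.10519409179688), 21.281322479248047)
cork (371, 235, 26, 9) [ 495.56 -254.93] r 27.2 ell ((497.36602783203125, -255.45339965820312), (32.88197708129883, 53.84852600097656), 179.20578002929688)
cork (398, 265, 21, 11) [ 428.11 -307.19] r 22.0 ell ((427.3277893066406, -307.39495849609375), (25.27318572998047, 42.57508087158203), 167.3876190185547)
cork (431, 249, 21, 7) [ 466.99 -378.97] r 21.9 ell ((467.5826721191406, -379.51495361328125), (17.52412223815918, 42.7521858215332), 173.394775390625)
mat (221, 160, 86, 77) [574.92   6.37] r 123.9 ell ((573.299072265625, 20.42751693725586), (186.95071411132812, 322.4117126464844), 0.4219120442867279)
[array([656.24, 101.71]), array([660.61, -85.34]), array([493.22, -87.63]), array([489.29,  95.86])]
matc [655.1  102.77]
matc [660.66 -87.54]
matc [491.16 -91.99]
matc [489.29  95.86]
trayc [ 623.55 -224.39]
trayc [ 601.91 -446.6 ]
trayc [ 384.77 -419.12]
trayc [ 407.78 -198.17]
bal [551.03 361.7 ]
bal [537.23 220.34]
bal [332.25 255.12]
bal [349.71 391.24]
[[[39.5 38.5 21.4]]] [477.11 300.18  50.  ]
```

View pics/crop0.png

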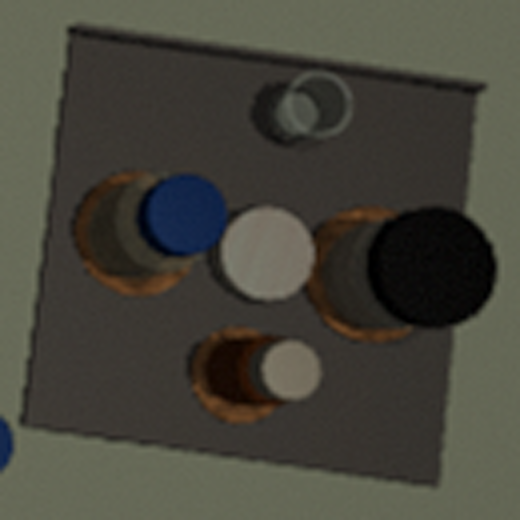

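The crop (4x, offset 350,170) shows the bottle cap (187,214), dish lid (267,254), pot lid (432,267) and vial cap (290,371). The visible pad rims put the pad centres at about (137,232) for the bottle, (375,275) for the pot and (237,375) for the vial.

```bash
cat >> h.py <<'E'
from scipy.spatial.transform import Rotation as Ro
def go(x,y,z,yaw=None):
    s=ctrl.read_state();R=Ro.from_euler('xyz',s['tool_rot']); d=np.array([x,y,z])-s['eef_pos']
    print('t',s['clock'],'pos',s['eef_pos'],'rpy',np.degrees(s['tool_rot']),'w',s['width'],'tool delta mm',R.inv().apply(d))
    if yaw is not None:
        T=Ro.from_euler('xyz',[np.pi,0,np.radians(yaw)]);print('rotvec tool deg',np.degrees((R.inv()*T).as_rotvec()),'shift in turned frame',T.inv().apply(d))
E
python3 - <<'E'
from h import *
cal=ctrl.calibration('top')
for n,(a,b),z in [('bottle',(187,214),126),('bpad',(137,232),8),('dish',(267,254),27),('pot',(432,267),103),('ppad',(375,275),8),('vial',(290,371),108),('vpad',(237,375),8),('beaker',(322,105),50)]:
    print(n,ray(cal,(350+a/4-.4,170+b/4-.4),z)[:2])
go(512,-253,225,90)
E
```

```text
bottle [ 514.64 -254.11]
bpad [ 514.83 -255.8 ]
dish [ 503.1  -320.81]
pot [ 493.08 -380.87]
ppad [ 494.34 -384.62]
vial [ 440.51 -308.23]
vpad [ 439.11 -309.15]
beaker [ 580.41 -344.35]
t 0.1 pos [ 278.88 -586.46  204.58] rpy [-179.9    -0.     25.43] w 85.69495668337919 tool delta mm [ 353.71 -201.11  -20.06]
rotvec tool deg [ -0.09  -0.06 -64.57] shift in turned frame [333.46 233.12 -20.42]
```

Request:
{"name": "carry_out", "arguments": {
  "deltas": [0, 0, -9.22, 0, 0, -0.003, -1, 0, 0, -9.22, 0, 0, -0.003, -1, 0, 0, -9.22, 0, 0, -0.003, -1, 0, 0, -9.22, 0, 0, -0.003, -1, 0, 0, -9.22, 0, 0, -0.003, -1, 0, 0, -9.22, 0, 0, -0.003, -1, 0, 0, -9.25, 0, 0, -0.002, -1, 0, 0, 0, 0.042, 0.029, 0, -1, 0, 0, 0, 0.042, 0.029, 0, -1, 0, 0, 0, 0.042, 0.029, 0, -1, 0, 0, 0, 0.042, 0.029, 0, -1, 0, 0, 0, 0.042, 0.029, 0, -1]
}}

```text
clock: 1.6
eef_pos: [424.7, -375.5, 225.1]
tool_rot: [-3.141, -0.0, 1.571]
force: [0.5, -0.4, -0.3]
width: 85.1
gripper_force: 0.0
```

Request:
{"name": "carry_out", "arguments": {
  "deltas": [0, 0, 0, 0.042, 0.029, 0, -1, 0, 0, 0, 0.042, 0.029, 0, -1, 0, 0, 0, 0.0395, 0.03, 0, -1, 0, 0, 0, 0, 0, 0, -1, 0, 0, 0, 0, 0, 0, -1, 0, 0, 0, 0, 0, 0, -1]
}}

```text
clock: 2.35
eef_pos: [511.0, -255.1, 225.2]
tool_rot: [-3.141, 0.001, 1.568]
force: [0.6, -0.0, -0.2]
width: 85.6
gripper_force: 0.0
```

```bash
python3 - <<'E'
from h import *
go(514.3,-254.3,92,90)
im=ctrl.get_image('wrist');cv2.imwrite('pics/w1.png',im[:,:,::-1])
cal=ctrl.calibration('wrist')
for p in [(514.3,-254.3,126),(503.1,-320.8,27),(493,-381,103),(440,-308.5,108)]:
    c=cal['R']@np.array(p)+cal['t'];q=cal['mtx']@c;print(p,q[:2]/q[2])
E
```

```text
t 2.35 pos [ 511.03 -255.11  225.16] rpy [-179.94    0.03   89.85] w 85.56368576567785 tool delta mm [  0.89   3.4  133.16]
rotvec tool deg [-0.06  0.03 -0.15] shift in turned frame [  0.81   3.27 133.16]
(514.3, -254.3, 126) [283.69 194.13]
(503.1, -320.8, 27) [274.27 221.05]
(493, -381, 103) [264.63 294.17]
(440, -308.5, 108) [213.06 238.58]
```

View pics/w1.png

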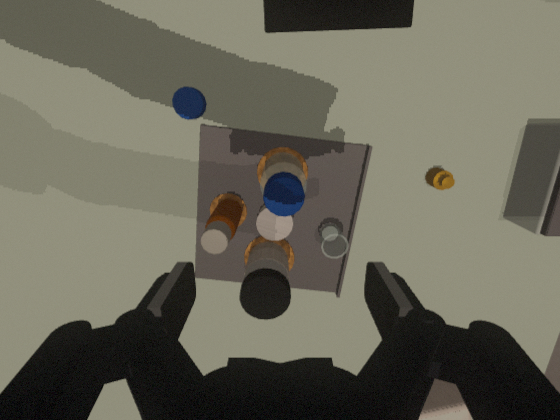

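The wrist view has the blue cap at (284,194), matching the predicted (283.7,194.1), so the estimates agree.

Request:
{"name": "carry_out", "arguments": {
  "deltas": [0, 0, 0, 0.001, 0.0033, 0, -1, 0, 0, 0, 0, 0, 0.03, -1, 0, 0, 0, 0, 0, 0.03, -1, 0, 0, 0, 0, 0, 0.03, -1, 0, 0, 0, 0, 0, 0.025, -1, 0, 0, 0, 0, 0, 0.018, -1, 0, 0, 0, 0, 0, 0, 1, 0, 0, 0, 0, 0, 0, 1, 0, 0, 0, 0, 0, 0, 1, 0, 0, 0, 0, 0, 0, 1, 0, 0, 0, 0, 0, 0, 1, 0, 0, 0, 0, 0, 0, 1]
}}

```text
clock: 3.9
eef_pos: [516.1, -253.1, 93.9]
tool_rot: [3.14, 0.001, 1.57]
force: [-0.9, 0.0, 5.6]
width: 36.4
gripper_force: 59.4
```

Request:
{"name": "carry_out", "arguments": {
  "deltas": [0, 0, 0, 0, 0, -0.004, 1, 0, 0, 0, 0, 0, -0.01, 1, 0, 0, 0, 0, 0, -0.016, 1, 0, 0, 0, 0, 0, -0.03, 1, 0, 0, 0, 0, 0, -0.02, 1, 0, 0, 0, 0, 0, 0, 1]
}}

```text
clock: 4.65
eef_pos: [516.9, -253.1, 174.8]
tool_rot: [3.137, 0.002, 1.571]
force: [-0.1, 0.7, -3.0]
width: 36.7
gripper_force: 60.3
```

```bash
python3 - <<'E'
from h import *
go(600,57,170,90)
s=ctrl.read_state();print(s['force'],s['gripper_force'])
im=ctrl.get_image('side');cv2.imwrite('pics/s2.png',cv2.resize(im[100:400,180:560,::-1],None,fx=2,fy=2))
E
```

```text
t 4.65 pos [ 516.93 -253.06  174.76] rpy [179.75   0.11  89.99] w 36.659326841691716 tool delta mm [310.08  83.01   4.54]
rotvec tool deg [ 0.25  0.11 -0.01] shift in turned frame [310.06  83.07   4.76]
[-0.07  0.68 -2.97] 60.30352592468262
```

View pics/s2.png

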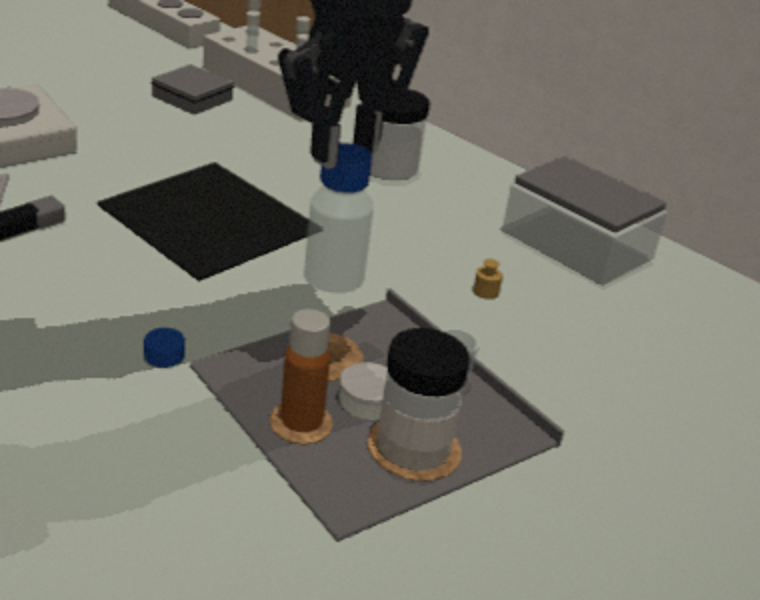

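The side view shows the bottle held upright by its cap, clear of everything, with the bottle pad uncovered.

Request:
{"name": "carry_out", "arguments": {
  "deltas": [0, 0, 0, 0.01, 0.0027, 0, 1, 0, 0, 0, 0.02, 0.0054, 0, 1, 0, 0, 0, 0.03, 0.008, 0, 1, 0, 0, 0, 0.03, 0.008, 0, 1, 0, 0, 0, 0.031, 0.0083, 0, 1, 0, 0, 0, 0.031, 0.0083, 0, 1, 0, 0, 0, 0.031, 0.0083, 0, 1, 0, 0, 0, 0.031, 0.0083, 0, 1, 0, 0, 0, 0.03, 0.008, 0, 1, 0, 0, 0, 0.03, 0.008, 0, 1, 0, 0, 0, 0.024, 0.0064, 0, 1, 0, 0, 0, 0.012, 0.0033, 0, 1]
}}

```text
clock: 6.2
eef_pos: [597.8, 61.4, 171.8]
tool_rot: [-3.14, -0.002, 1.575]
force: [-0.2, -0.5, -2.0]
width: 36.4
gripper_force: 60.3
```

Request:
{"name": "carry_out", "arguments": {
  "deltas": [0, 0, 0, 0, 0, 0.01, 1, 0, 0, 0, 0, 0, 0.02, 1, 0, 0, 0, 0, 0, 0.02, 1, 0, 0, 0, 0, 0, 0.015, 1, 0, 0, 0, 0, 0, 0.008, 1, 0, 0, 0, 0, 0, 0, 1, 0, 0, 0, 0, 0, 0, 1]
}}

```text
clock: 7.08
eef_pos: [599.0, 57.5, 100.0]
tool_rot: [3.14, -0.0, 1.571]
force: [-0.5, 0.4, -1.8]
width: 36.6
gripper_force: 60.3
```

Request:
{"name": "carry_out", "arguments": {
  "deltas": [0, 0, 0, 0, 0, 0.004, 1, 0, 0, 0, 0, 0, 0.003, 1, 0, 0, 0, 0, 0, 0.0015, 1, 0, 0, 0, 0, 0, 0, 1, 0, 0, 0, 0, 0, 0, 1]
}}

```text
clock: 7.7
eef_pos: [598.4, 57.5, 91.1]
tool_rot: [-3.142, 0.0, 1.571]
force: [-0.2, -0.7, 0.6]
width: 36.5
gripper_force: 60.6
```

Request:
{"name": "carry_out", "arguments": {
  "deltas": [0, 0, 0, 0, 0, 0, 0.5, 0, 0, 0, 0, 0, 0, 0, 0, 0, 0, 0, 0, 0, -1, 0, 0, 0, 0, 0, 0, -1, 0, 0, 0, 0, 0, 0, -1, 0, 0, 0, 0, 0, -0.01, -1, 0, 0, 0, 0, 0, -0.03, -1, 0, 0, 0, 0, 0, -0.03, -1, 0, 0, 0, 0, 0, -0.03, -1, 0, 0, 0, 0, 0, 0, -1]
}}

```text
clock: 8.95
eef_pos: [600.5, 57.9, 194.2]
tool_rot: [3.135, -0.001, 1.571]
force: [-0.6, 0.1, 1.4]
width: 85.1
gripper_force: 0.0
```

```bash
python3 - <<'E'
from h import *
go(440,-308.5,71,90)
im=ctrl.get_image('top')[:,:,::-1].copy();cv2.imwrite('pics/t3.png',im)
cal=ctrl.calibration('top');H,S,V=cv2.split(cv2.cvtColor(im,cv2.COLOR_BGR2HSV))
for c in blobs((((H<22)&(S>110)&(V>50))*255).astype(np.uint8),(365,205,402,250),20):print(cv2.boundingRect(c),fit(cal,c,8))
E
```

```text
t 8.95 pos [600.51  57.94 194.2 ] rpy [179.65  -0.05  89.99] w 85.11713239686449 tool delta mm [-366.57 -161.22  121.88]
rotvec tool deg [ 0.35 -0.05 -0.01] shift in turned frame [-366.44 -160.51  123.2 ]
(369, 213, 31, 31) (array([ 514.04, -255.9 ]), 33.771385192871094, ((514.0537109375, -255.9897918701172), (66.69047546386719, 67.18347930908203), 118.02888488769531))
```

Request:
{"name": "carry_out", "arguments": {
  "deltas": [0, 0, 0, -0.0305, -0.0134, 0, -1, 0, 0, 0, -0.0305, -0.0134, 0, -1, 0, 0, 0, -0.0305, -0.0134, 0, -1, 0, 0, 0, -0.0305, -0.0134, 0, -1, 0, 0, 0, -0.0305, -0.0134, 0, -1, 0, 0, 0, -0.0305, -0.0134, 0, -1, 0, 0, 0, -0.0305, -0.0134, 0, -1, 0, 0, 0, -0.0305, -0.0134, 0, -1, 0, 0, 0, -0.0305, -0.0134, 0, -1, 0, 0, 0, -0.0305, -0.0134, 0, -1, 0, 0, 0, -0.0305, -0.0134, 0, -1, 0, 0, 0, -0.0305, -0.0134, 0, -1]
}}

```text
clock: 10.5
eef_pos: [436.4, -309.1, 190.0]
tool_rot: [-3.14, -0.001, 1.571]
force: [-0.0, 0.7, -0.1]
width: 85.2
gripper_force: 0.0
```

Request:
{"name": "carry_out", "arguments": {
  "deltas": [0, 0, 0, 0, 0, 0.02, -1, 0, 0, 0, 0, 0, 0, -1, 0, 0, 0, 0, 0, 0, -1, 0, 0, 0, 0, 0, 0, -1]
}}

```text
clock: 11.0
eef_pos: [438.3, -308.2, 171.4]
tool_rot: [3.141, 0.0, 1.572]
force: [0.1, -0.4, -0.3]
width: 85.1
gripper_force: 0.0
```

```bash
python3 - <<'E'
from h import *
go(440,-308.5,71,90)
im=ctrl.get_image('wrist')[:,:,::-1].copy();cv2.imwrite('pics/w4.png',im)
cal=ctrl.calibration('wrist')
c=cal['R']@np.array([440,-308.5,108])+cal['t'];q=cal['mtx']@c;print(q[:2]/q[2])
E
```

```text
t 11.0 pos [ 438.26 -308.17  171.43] rpy [179.95   0.02  90.06] w 85.11906794233782 tool delta mm [ -0.3    1.66 100.43]
rotvec tool deg [0.05 0.02 0.06] shift in turned frame [ -0.33   1.74 100.43]
[282.41 207.58]
```

View pics/w4.png

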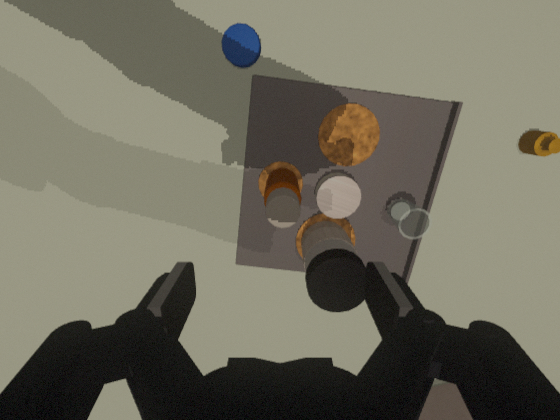

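The vial cap is at (284,209), within 2 px of the prediction, so I'm descending.

Request:
{"name": "carry_out", "arguments": {
  "deltas": [0, 0, 0, 0, 0.002, 0.02, -1, 0, 0, 0, 0, 0, 0.025, -1, 0, 0, 0, 0, 0, 0.025, -1, 0, 0, 0, 0, 0, 0.02, -1, 0, 0, 0, 0, 0, 0.01, -1, 0, 0, 0, 0, 0, 0, 0.5, 0, 0, 0, 0, 0, 0, 1, 0, 0, 0, 0, 0, 0, 1, 0, 0, 0, 0, 0, 0, 1, 0, 0, 0, 0, 0, 0, 1, 0, 0, 0, 0, 0, 0, 1]
}}

```text
clock: 12.42
eef_pos: [440.4, -309.0, 72.0]
tool_rot: [3.14, 0.001, 1.571]
force: [-0.2, 0.7, 5.3]
width: 27.3
gripper_force: 58.7
```

Request:
{"name": "carry_out", "arguments": {
  "deltas": [0, 0, 0, 0, 0, 0, 1, 0, 0, 0, 0, 0, -0.004, 1, 0, 0, 0, 0, 0, -0.012, 1, 0, 0, 0, 0, 0, -0.025, 1, 0, 0, 0, 0, 0, -0.025, 1, 0, 0, 0, 0, 0, -0.014, 1, 0, 0, 0, 0, 0, 0, 1, 0, 0, 0, 0, 0, 0, 1]
}}

```text
clock: 13.42
eef_pos: [439.0, -308.3, 150.3]
tool_rot: [-3.14, -0.001, 1.571]
force: [-1.0, -0.2, -1.2]
width: 27.1
gripper_force: 59.2
```

```bash
python3 - <<'E'
from h import *
go(546,4,149,90)
E
```

```text
t 13.425 pos [ 439.01 -308.26  150.25] rpy [-179.93   -0.04   89.99] w 27.075850407332542 tool delta mm [312.27 106.97   1.35]
rotvec tool deg [-0.07 -0.04 -0.01] shift in turned frame [312.26 106.99   1.25]
```

Request:
{"name": "carry_out", "arguments": {
  "deltas": [0, 0, 0, 0.01, 0.0035, 0, 1, 0, 0, 0, 0.02, 0.007, 0, 1, 0, 0, 0, 0.03, 0.0103, 0, 1, 0, 0, 0, 0.03, 0.0103, 0, 1, 0, 0, 0, 0.0315, 0.0107, 0, 1, 0, 0, 0, 0.0315, 0.0107, 0, 1, 0, 0, 0, 0.0315, 0.0107, 0, 1, 0, 0, 0, 0.0315, 0.0107, 0, 1, 0, 0, 0, 0.03, 0.0103, 0, 1, 0, 0, 0, 0.03, 0.0103, 0, 1, 0, 0, 0, 0.024, 0.0083, 0, 1, 0, 0, 0, 0.012, 0.0042, 0, 1]
}}

```text
clock: 14.92
eef_pos: [546.4, 6.0, 150.3]
tool_rot: [-3.141, -0.001, 1.574]
force: [0.3, 0.5, -1.6]
width: 27.2
gripper_force: 59.2
```

Request:
{"name": "carry_out", "arguments": {
  "deltas": [0, 0, 0, 0, 0, 0.01, 1, 0, 0, 0, 0, 0, 0.02, 1, 0, 0, 0, 0, 0, 0.02, 1, 0, 0, 0, 0, 0, 0.015, 1, 0, 0, 0, 0, 0, 0.007, 1, 0, 0, 0, 0, 0, 0, 1, 0, 0, 0, 0, 0, 0, 1]
}}

```text
clock: 15.8
eef_pos: [547.2, 3.4, 79.5]
tool_rot: [3.14, -0.0, 1.571]
force: [-0.0, 0.0, -0.3]
width: 26.9
gripper_force: 59.2
```

Request:
{"name": "carry_out", "arguments": {
  "deltas": [0, 0, 0, 0, 0, 0.005, 1, 0, 0, 0, 0, 0, 0.003, 1, 0, 0, 0, 0, 0, 0.002, 1, 0, 0, 0, 0, 0, 0, 1, 0, 0, 0, 0, 0, 0, 1]
}}

```text
clock: 16.42
eef_pos: [546.7, 3.5, 69.0]
tool_rot: [3.141, 0.0, 1.571]
force: [-0.5, 0.1, 1.0]
width: 27.0
gripper_force: 59.4
```

Request:
{"name": "carry_out", "arguments": {
  "deltas": [0, 0, 0, 0, 0, 0, 0.5, 0, 0, 0, 0, 0, 0, 0, 0, 0, 0, 0, 0, 0, -1, 0, 0, 0, 0, 0, 0, -1, 0, 0, 0, 0, 0, 0, -1, 0, 0, 0, 0, 0, -0.01, -1, 0, 0, 0, 0, 0, -0.03, -1, 0, 0, 0, 0, 0, -0.04, -1, 0, 0, 0, 0, 0, -0.04, -1, 0, 0, 0, 0, 0, 0, -1, 0, 0, 0, 0, 0, 0, -1]
}}

```text
clock: 17.8
eef_pos: [546.2, 3.3, 188.9]
tool_rot: [-3.141, 0.0, 1.571]
force: [-0.5, -0.6, -0.6]
width: 85.3
gripper_force: 0.0
```

```bash
python3 - <<'E'
from h import *
go(493,-381,66,90)
im=ctrl.get_image('top')[:,:,::-1].copy();cv2.imwrite('pics/t5.png',im)
cal=ctrl.calibration('top');H,S,V=cv2.split(cv2.cvtColor(im,cv2.COLOR_BGR2HSV))
for c in blobs((((H<22)&(S>110)&(V>50))*255).astype(np.uint8),(365,205,430,285),20):print(cv2.boundingRect(c),fit(cal,c,8))
E
```

```text
t 17.8 pos [546.22   3.28 188.91] rpy [-179.99    0.01   89.99] w 85.30399831369091 tool delta mm [-384.26  -53.13  123.01]
rotvec tool deg [-0.01  0.01 -0.01] shift in turned frame [-384.28  -53.22  122.91]
(369, 213, 31, 31) (array([ 513.81, -255.84]), 33.92845916748047, ((514.08544921875, -255.86952209472656), (66.62122344970703, 67.35809326171875), 76.94827270507812))
(398, 252, 24, 24) (array([ 439.23, -310.05]), 25.73157501220703, ((439.2453308105469, -310.1476745605469), (50.776912689208984, 51.16051483154297), 107.0694808959961))
```

Request:
{"name": "carry_out", "arguments": {
  "deltas": [0, 0, 0, -0.032, -0.0044, 0, -1, 0, 0, 0, -0.032, -0.0044, 0, -1, 0, 0, 0, -0.032, -0.0044, 0, -1, 0, 0, 0, -0.032, -0.0044, 0, -1, 0, 0, 0, -0.032, -0.0044, 0, -1, 0, 0, 0, -0.032, -0.0044, 0, -1, 0, 0, 0, -0.032, -0.0044, 0, -1, 0, 0, 0, -0.032, -0.0044, 0, -1, 0, 0, 0, -0.032, -0.0044, 0, -1, 0, 0, 0, -0.032, -0.0044, 0, -1, 0, 0, 0, -0.032, -0.0044, 0, -1, 0, 0, 0, -0.032, -0.0044, 0, -1]
}}

```text
clock: 19.35
eef_pos: [492.8, -380.9, 187.2]
tool_rot: [-3.139, -0.002, 1.571]
force: [-0.0, 0.3, -0.2]
width: 85.5
gripper_force: 0.0
```

Request:
{"name": "carry_out", "arguments": {
  "deltas": [0, 0, 0, 0, 0, 0.02, -1, 0, 0, 0, 0, 0, 0, -1, 0, 0, 0, 0, 0, 0, -1, 0, 0, 0, 0, 0, 0, -1]
}}

```text
clock: 19.85
eef_pos: [494.4, -380.1, 169.4]
tool_rot: [3.141, 0.0, 1.572]
force: [0.1, -0.1, -0.0]
width: 85.2
gripper_force: 0.0
```

```bash
python3 - <<'E'
from h import *
go(493,-381,66,90)
im=ctrl.get_image('wrist')[:,:,::-1].copy();cv2.imwrite('pics/w6.png',im)
cal=ctrl.calibration('wrist')
c=cal['R']@np.array([493,-381,103])+cal['t'];q=cal['mtx']@c;u=q[:2]/q[2];print(u)
V=im.max(2)
for c in blobs(((V<30)*255).astype(np.uint8),(int(u[0])-70,int(u[1])-60,int(u[0])+70,int(u[1])+60))[:2]:print(cv2.boundingRect(c),cv2.minEnclosingCircle(c),fit(cal,c,103)[:2])
E
```

```text
t 19.85 pos [ 494.44 -380.08  169.42] rpy [179.96   0.01  90.06] w 85.22534082124724 tool delta mm [ -0.9   -1.52 103.42]
rotvec tool deg [0.04 0.01 0.06] shift in turned frame [ -0.92  -1.44 103.42]
[278.58 206.95]
(245, 176, 68, 48) ((278.5, 208.5), 33.94858932495117) (array([ 493.11, -382.4 ]), 28.530256271362305)
```

Request:
{"name": "carry_out", "arguments": {
  "deltas": [0, 0, 0, -0.0018, -0.0013, 0.02, -1, 0, 0, 0, 0, 0, 0.025, -1, 0, 0, 0, 0, 0, 0.025, -1, 0, 0, 0, 0, 0, 0.02, -1, 0, 0, 0, 0, 0, 0.013, -1, 0, 0, 0, 0, 0, 0, 0, 0, 0, 0, 0, 0, 0, 1, 0, 0, 0, 0, 0, 0, 1, 0, 0, 0, 0, 0, 0, 1, 0, 0, 0, 0, 0, 0, 1]
}}

```text
clock: 21.15
eef_pos: [493.6, -382.9, 67.3]
tool_rot: [3.139, 0.001, 1.571]
force: [0.6, -0.0, 6.1]
width: 56.5
gripper_force: 64.3
```

Request:
{"name": "carry_out", "arguments": {
  "deltas": [0, 0, 0, 0, 0, 0, 1, 0, 0, 0, 0, 0, -0.004, 1, 0, 0, 0, 0, 0, -0.012, 1, 0, 0, 0, 0, 0, -0.025, 1, 0, 0, 0, 0, 0, -0.025, 1, 0, 0, 0, 0, 0, -0.014, 1, 0, 0, 0, 0, 0, 0, 1, 0, 0, 0, 0, 0, 0, 1]
}}

```text
clock: 22.15
eef_pos: [491.8, -381.9, 145.0]
tool_rot: [-3.14, -0.001, 1.571]
force: [-0.2, -0.9, -3.0]
width: 56.7
gripper_force: 64.5
```

```bash
python3 - <<'E'
from h import *
go(600,-46,146,90)
E
```

```text
t 22.15 pos [ 491.78 -381.95  145.  ] rpy [-179.91   -0.06   89.99] w 56.737346623556284 tool delta mm [335.96 108.18  -0.83]
rotvec tool deg [-0.09 -0.06 -0.01] shift in turned frame [335.95 108.22  -1.  ]
```

Request:
{"name": "carry_out", "arguments": {
  "deltas": [0, 0, 0, 0.01, 0.0032, 0, 1, 0, 0, 0, 0.022, 0.0071, 0, 1, 0, 0, 0, 0.032, 0.0103, 0, 1, 0, 0, 0, 0.033, 0.0106, 0, 1, 0, 0, 0, 0.034, 0.011, 0, 1, 0, 0, 0, 0.034, 0.011, 0, 1, 0, 0, 0, 0.034, 0.011, 0, 1, 0, 0, 0, 0.034, 0.011, 0, 1, 0, 0, 0, 0.034, 0.011, 0, 1, 0, 0, 0, 0.032, 0.0103, 0, 1, 0, 0, 0, 0.025, 0.0081, 0, 1, 0, 0, 0, 0.012, 0.0039, 0, 1]
}}

```text
clock: 23.65
eef_pos: [601.0, -41.9, 145.8]
tool_rot: [-3.141, -0.002, 1.575]
force: [0.2, -0.9, -2.9]
width: 56.6
gripper_force: 64.5
```

Request:
{"name": "carry_out", "arguments": {
  "deltas": [0, 0, 0, 0, 0, 0.01, 1, 0, 0, 0, 0, 0, 0.02, 1, 0, 0, 0, 0, 0, 0.02, 1, 0, 0, 0, 0, 0, 0.015, 1, 0, 0, 0, 0, 0, 0.009, 1, 0, 0, 0, 0, 0, 0.004, 1, 0, 0, 0, 0, 0, 0, 1, 0, 0, 0, 0, 0, 0, 1]
}}

```text
clock: 24.65
eef_pos: [601.5, -46.3, 68.5]
tool_rot: [3.14, 0.0, 1.571]
force: [0.4, 0.4, -1.9]
width: 56.8
gripper_force: 64.5
```

Request:
{"name": "carry_out", "arguments": {
  "deltas": [0, 0, 0, 0, 0, 0.003, 1, 0, 0, 0, 0, 0, 0.0015, 1, 0, 0, 0, 0, 0, 0, 1, 0, 0, 0, 0, 0, 0, 1]
}}

```text
clock: 25.15
eef_pos: [601.4, -46.3, 64.2]
tool_rot: [3.141, 0.0, 1.571]
force: [-1.4, -0.0, 4.7]
width: 56.9
gripper_force: 65.3
```

Request:
{"name": "carry_out", "arguments": {
  "deltas": [0, 0, 0, 0, 0, 0, 0, 0, 0, 0, 0, 0, 0, -0.5, 0, 0, 0, 0, 0, 0, -1, 0, 0, 0, 0, 0, 0, -1, 0, 0, 0, 0, 0, 0, -1, 0, 0, 0, 0, 0, -0.01, -1, 0, 0, 0, 0, 0, -0.03, -1, 0, 0, 0, 0, 0, -0.04, -1, 0, 0, 0, 0, 0, -0.04, -1, 0, 0, 0, 0, 0, 0, -1, 0, 0, 0, 0, 0, 0, -1]
}}

```text
clock: 26.52
eef_pos: [600.7, -46.4, 183.6]
tool_rot: [-3.142, 0.0, 1.571]
force: [-0.6, 0.2, -0.3]
width: 85.6
gripper_force: 0.0
```

```bash
python3 - <<'E'
from h import *
im=ctrl.get_image('top')[:,:,::-1].copy();cv2.imwrite('pics/t7.png',im);cv2.imwrite('pics/t7v.png',cv2.resize(im[140:310,200:490],None,fx=2.7,fy=2.7))
cal=ctrl.calibration('top');H,S,V=cv2.split(cv2.cvtColor(im,cv2.COLOR_BGR2HSV))
for c in blobs((((H<22)&(S>110)&(V>50))*255).astype(np.uint8),(365,205,480,285),20):print(cv2.boundingRect(c),fit(cal,c,8))
for c in blobs((((S<70)&(V>95))*255).astype(np.uint8),(395,210,440,250),20)[:1]:print('dish',cv2.boundingRect(c),fit(cal,c,27))
go(503,-321,100,35)
E
```

```text
(426, 222, 34, 34) (array([ 494.89, -382.91]), 37.11520004272461, ((494.8429870605469, -382.9930114746094), (72.71640014648438, 73.58917236328125), 63.46167755126953))
(376, 213, 24, 31) (array([ 514.16, -256.09]), 33.499786376953125, ((515.99462890625, -261.9581604003906), (51.637638092041016, 68.83025360107422), 104.12528991699219))
(398, 252, 24, 24) (array([ 439.23, -310.05]), 25.73157501220703, ((439.21728515625, -309.9983215332031), (51.07379150390625, 51.16964340209961), 161.65048217773438))
dish (405, 222, 24, 23) (array([ 503.58, -321.12]), 24.70262336730957, ((503.6337890625, -320.951171875), (48.047706604003906, 48.97953414916992), 47.51963806152344))
t 26.575 pos [600.27 -46.42 182.81] rpy [-179.91    0.     90.  ] w 85.62786724216731 tool delta mm [-274.57  -97.14   82.98]
rotvec tool deg [-0.08  0.04 55.  ] shift in turned frame [-237.17  169.13   82.81]
```

View pics/t7v.png

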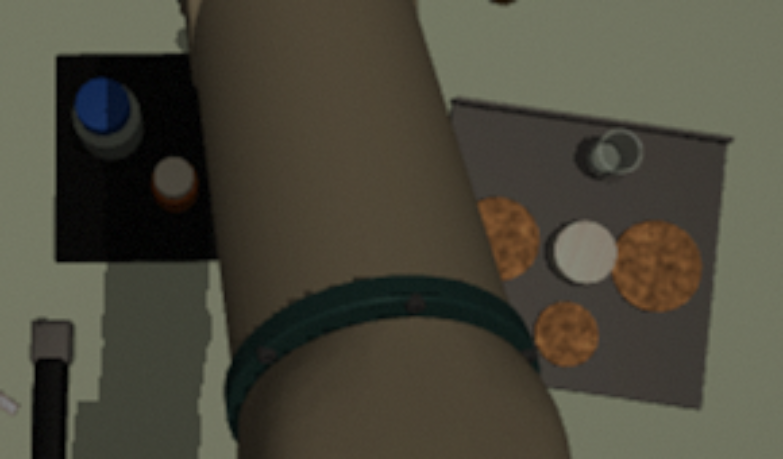

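The view shows bottle and vial upright on the mat, the pot hidden under the arm, all three pads clear, and the dish and beaker undisturbed.

Request:
{"name": "carry_out", "arguments": {
  "deltas": [0, 0, 0, -0.0343, -0.0121, 0, -1, 0, 0, 0, -0.0343, -0.0121, 0, -1, 0, 0, 0, -0.0343, -0.0121, 0, -1, 0, 0, 0, -0.0343, -0.0121, 0, -1, 0, 0, 0, -0.0343, -0.0121, 0, -1, 0, 0, 0, -0.0343, -0.0121, 0, -1, 0, 0, 0, -0.0343, -0.0121, 0.02, -1, 0, 0, 0, -0.0343, -0.0121, 0.03, -1]
}}

```text
clock: 27.58
eef_pos: [503.8, -321.8, 132.4]
tool_rot: [3.141, -0.0, 1.571]
force: [0.2, -0.5, -0.6]
width: 85.1
gripper_force: 0.0
```

Request:
{"name": "carry_out", "arguments": {
  "deltas": [0, 0, 9.17, 0, 0, 0.01, -1, 0, 0, 9.17, 0, 0, 0.01, -1, 0, 0, 9.17, 0, 0, 0.01, -1, 0, 0, 9.17, 0, 0, 0, -1, 0, 0, 9.17, 0, 0, 0, -1, 0, 0, 9.17, 0, 0, 0, -1, 0, 0, 0, 0, 0, 0, -1, 0, 0, 0, 0, 0, 0, -1, 0, 0, 0, 0, 0, 0, -1]
}}

```text
clock: 28.7
eef_pos: [504.0, -320.7, 103.1]
tool_rot: [-3.141, 0.0, 0.612]
force: [0.1, -0.5, -0.6]
width: 85.5
gripper_force: 0.0
```

```bash
python3 - <<'E'
from h import *
go(503.5,-321,8,35)
im=ctrl.get_image('wrist')[:,:,::-1].copy();cv2.imwrite('pics/w8.png',im)
cal=ctrl.calibration('wrist')
c=cal['R']@np.array([503.5,-321,27])+cal['t'];q=cal['mtx']@c;u=q[:2]/q[2];print(u)
E
```

```text
t 28.7 pos [ 504.01 -320.69  103.15] rpy [-179.97    0.     35.05] w 85.5378261840477 tool delta mm [-0.59  0.02 95.15]
rotvec tool deg [-0.03  0.    0.05] shift in turned frame [-0.6  -0.04 95.15]
[277.97 203.52]
```

View pics/w8.png

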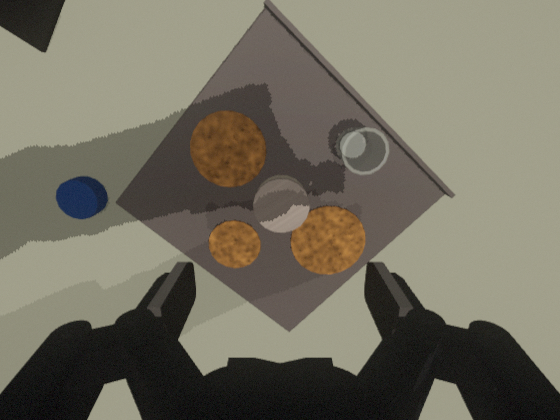

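The dish is at (281,205), within 3 px of the prediction. Finger tips are at (192,265) and (367,265); I'll work out their height from that.

```bash
python3 - <<'E'
from h import *
cal=ctrl.calibration('wrist');s=ctrl.read_state();R=Ro.from_euler('xyz',s['tool_rot']).as_matrix()
print(cal['mtx'][0,0]);o=-cal['R'].T@cal['t'];print('cam in tool',R.T@(o-s['eef_pos']))
A=R.T@cal['R'].T
for uv in [(192,264),(367,264),(160,313),(400,313)]:
    d=A@np.linalg.solve(cal['mtx'],[uv[0],uv[1],1]);p=R.T@(o-s['eef_pos'])
    print(uv,'z,x at |y|=42.6:',[(p+d*k) for k in [(np.sign(uv[0]-280)*42.6-p[1])/d[1]]])
E
```

```text
296.25216389938254
cam in tool [  80.14    1.35 -168.3 ]
(192, 264) z,x at |y|=42.6: [array([  4.67, -42.6 , -36.73])]
(367, 264) z,x at |y|=42.6: [array([  9.34,  42.6 , -44.68])]
(160, 313) z,x at |y|=42.6: [array([  7.74, -42.6 , -77.64])]
(400, 313) z,x at |y|=42.6: [array([ 12.88,  42.6 , -83.92])]
```

Request:
{"name": "carry_out", "arguments": {
  "deltas": [0, 0, 0, -0.0005, 0.001, 0.02, -1, 0, 0, 0, 0, 0, 0.025, -1, 0, 0, 0, 0, 0, 0.025, -1, 0, 0, 0, 0, 0, 0.015, -1, 0, 0, 0, 0, 0, 0.008, -1, 0, 0, 0, 0, 0, 0.004, -1, 0, 0, 0, 0, 0, 0, -1]
}}

```text
clock: 29.62
eef_pos: [504.7, -322.0, 6.7]
tool_rot: [3.141, -0.0, 0.611]
force: [0.2, 0.9, 0.2]
width: 85.1
gripper_force: 0.0
```

Request:
{"name": "carry_out", "arguments": {
  "deltas": [0, 0, 0, 0, 0, 0, -0.3, 0, 0, 0, 0, 0, 0, 0, 0, 0, 0, 0, 0, 0, 0.2, 0, 0, 0, 0, 0, 0, 1, 0, 0, 0, 0, 0, 0, 1, 0, 0, 0, 0, 0, 0, 1, 0, 0, 0, 0, 0, 0, 1]
}}

```text
clock: 30.5
eef_pos: [504.4, -321.8, 6.4]
tool_rot: [-3.142, -0.0, 0.61]
force: [-0.2, -0.4, -0.2]
width: 0.1
gripper_force: 0.0
```

```bash
python3 - <<'E'
from h import *
im=ctrl.get_image('side');cv2.imwrite('pics/s9.png',cv2.resize(im[200:380,240:480,::-1],None,fx=3,fy=3))
E
```

```text
(no output)
```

View pics/s9.png

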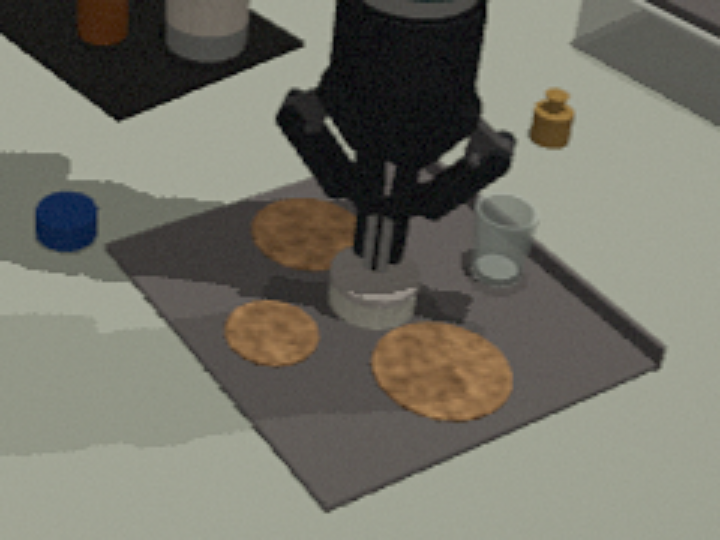

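The side view shows the fingers shut just above the dish lid, tips near crop (383,268). The real tips therefore sit well above the reported TCP, so I'll measure the offset.

```bash
python3 - <<'E'
from h import *
cal=ctrl.calibration('side')
for p in [(504,-321.5,z) for z in (5,20,27,30,33,36)]:
    c=cal['R']@np.array(p)+cal['t'];q=cal['mtx']@c;u=q[:2]/q[2];print(p[2],u,(u-[240,200])*3)
s=ctrl.read_state();print(s['force'],s['torque'])
E
```

```text
5 [363.06 300.6 ] [369.18 301.8 ]
20 [363.98 293.66] [371.94 280.98]
27 [364.42 290.38] [373.25 271.15]
30 [364.61 288.97] [373.82 266.91]
33 [364.79 287.55] [374.38 262.65]
36 [364.98 286.13] [374.95 258.38]
[-0.6  -0.21  0.32] [ 0.03 -0.06  0.02]
```

Request:
{"name": "carry_out", "arguments": {
  "deltas": [0, 0, 0, 0, 0, 0, 0, 0, 0, 0, 0, 0, 0, -1, 0, 0, 0, 0, 0, 0, -1, 0, 0, 0, 0, 0, 0, -1, 0, 0, 0, 0, 0, 0, -1, 0, 0, 0, 0, 0, 0, -1]
}}

```text
clock: 31.3
eef_pos: [504.4, -321.8, 6.4]
tool_rot: [-3.142, -0.0, 0.61]
force: [-0.2, -0.3, 0.0]
width: 85.2
gripper_force: 0.0
```

Request:
{"name": "carry_out", "arguments": {
  "deltas": [0, 0, 0, 0, 0, 0.008, -1, 0, 0, 0, 0, 0, 0.006, -1, 0, 0, 0, 0, 0, 0.004, -1, 0, 0, 0, 0, 0, 0, -1, 0, 0, 0, 0, 0, 0, -0.3, 0, 0, 0, 0, 0, 0, 0, 0, 0, 0, 0, 0, 0, 0.3, 0, 0, 0, 0, 0, 0, 1, 0, 0, 0, 0, 0, 0, 1, 0, 0, 0, 0, 0, 0, 1, 0, 0, 0, 0, 0, 0, 1]
}}

```text
clock: 32.67
eef_pos: [504.6, -322.0, -10.7]
tool_rot: [3.141, -0.0, 0.61]
force: [-0.7, 1.0, 4.8]
width: 46.9
gripper_force: 60.6
```

```bash
python3 - <<'E'
from h import *
im=ctrl.get_image('side');cv2.imwrite('pics/s10.png',cv2.resize(im[200:380,240:480,::-1],None,fx=3,fy=3))
go(477,300,100,35)
E
```

```text
t 32.725 pos [ 504.64 -321.98  -10.72] rpy [179.97  -0.02  34.97] w 46.98935524020495 tool delta mm [ 333.91 -525.44 -110.91]
rotvec tool deg [ 0.03 -0.02 -0.03] shift in turned frame [ 334.11 -525.35 -110.72]
```

View pics/s10.png

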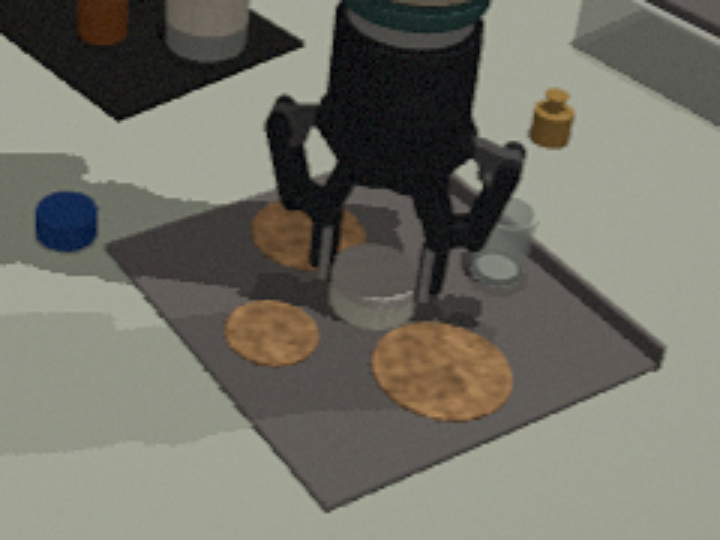

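The dish is gripped between the fingers, base flat on the tray, with the neighbouring pads and beaker untouched.

Request:
{"name": "carry_out", "arguments": {
  "deltas": [0, 0, 0, 0, 0, -0.003, 1, 0, 0, 0, 0, 0, -0.007, 1, 0, 0, 0, 0, 0, -0.015, 1, 0, 0, 0, 0, 0, -0.025, 1, 0, 0, 0, 0, 0, -0.03, 1, 0, 0, 0, 0, 0, -0.03, 1, 0, 0, 0, 0, 0, -0.025, 1, 0, 0, 0, 0, 0, -0.015, 1, 0, 0, 0, 0, 0, 0, 1, 0, 0, 0, 0, 0, 0, 1]
}}

```text
clock: 33.98
eef_pos: [503.8, -321.4, 137.6]
tool_rot: [-3.14, 0.001, 0.611]
force: [-0.3, 0.9, -0.2]
width: 46.9
gripper_force: 61.6
```

```bash
python3 - <<'E'
from h import *
go(476.5,300.5,139,35)
im=ctrl.get_image('side');cv2.imwrite('pics/s11.png',cv2.resize(im[130:350,240:500,::-1],None,fx=2.5,fy=2.5))
im=ctrl.get_image('top')[:,:,::-1].copy();cal=ctrl.calibration('top')
G=cv2.cvtColor(im,cv2.COLOR_BGR2GRAY);print(G[239,70:165:3]);H,S,V=cv2.split(cv2.cvtColor(im,cv2.COLOR_BGR2HSV))
t=(G[239,118]+0.)
for lo,hi in [(t-25,t+18),(t-30,t+12)]:
    m=((G>lo)&(G<hi)).astype(np.uint8)*255
    m=cv2.morphologyEx(m,cv2.MORPH_OPEN,np.ones((3,3)))
    for c in blobs(m,(88,210,150,268),500)[:1]:print(cv2.boundingRect(c),fit(cal,c,50))
E
```

```text
t 33.975 pos [ 503.81 -321.4   137.64] rpy [-179.92    0.03   34.98] w 46.896447418506895 tool delta mm [ 334.17 -525.2    -0.78]
rotvec tool deg [-0.08  0.03 -0.02] shift in turned frame [ 334.34 -525.1    -1.36]
[104 105 104 105 104  95 106 105 107  74  76  77  77  77  77  74  78  79
  81  82  81  77  83  64 113 112 112 115  95  41  80 111]
(96, 217, 45, 44) (array([477.23, 302.36]), 46.8098258972168, ((477.3468017578125, 302.59503173828125), (90.6772689819336, 92.9852294921875), 160.205078125))
(97, 217, 44, 44) (array([477.1 , 302.13]), 46.233699798583984, ((477.1903381347656, 302.1561279296875), (89.18633270263672, 92.5987548828125), 168.4915771484375))
```

View pics/s11.png

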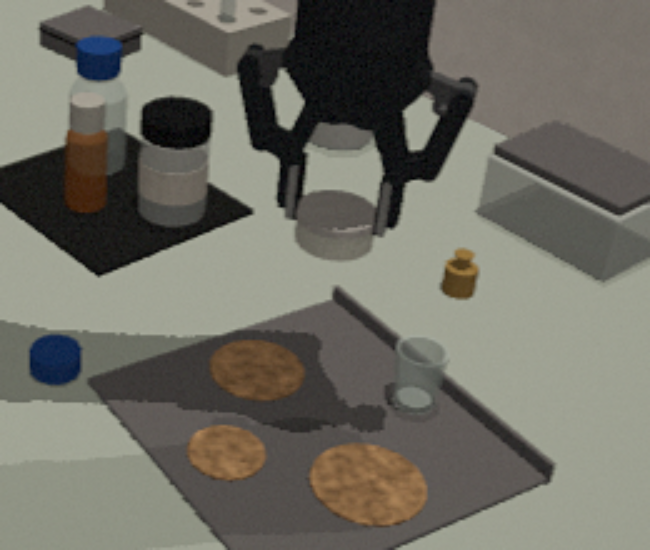

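Request:
{"name": "carry_out", "arguments": {
  "deltas": [0, 0, 0, 0.007, -0.011, 0, 1, 0, 0, 0, 0.0145, -0.0228, 0, 1, 0, 0, 0, 0.0224, -0.0352, 0, 1, 0, 0, 0, 0.0224, -0.0352, 0, 1, 0, 0, 0, 0.0224, -0.0352, 0, 1, 0, 0, 0, 0.0224, -0.0352, 0, 1, 0, 0, 0, 0.0224, -0.0352, 0, 1, 0, 0, 0, 0.0224, -0.0352, 0, 1, 0, 0, 0, 0.0224, -0.0352, 0, 1, 0, 0, 0, 0.0224, -0.0352, 0, 1, 0, 0, 0, 0.0224, -0.0352, 0, 1, 0, 0, 0, 0.0224, -0.0352, 0, 1]
}}

```text
clock: 35.58
eef_pos: [483.3, 137.1, 138.1]
tool_rot: [-3.141, 0.001, 0.611]
force: [-0.5, 0.3, -1.1]
width: 46.8
gripper_force: 61.7
```

Request:
{"name": "carry_out", "arguments": {
  "deltas": [0, 0, 0, 0.0224, -0.0352, 0, 1, 0, 0, 0, 0.0224, -0.0352, 0, 1, 0, 0, 0, 0.0224, -0.0352, 0, 1, 0, 0, 0, 0.0145, -0.0228, 0, 1, 0, 0, 0, 0.007, -0.011, 0, 1, 0, 0, 0, 0, 0, 0, 1, 0, 0, 0, 0, 0, 0, 1, 0, 0, 0, 0, 0, 0, 1]
}}

```text
clock: 36.58
eef_pos: [477.5, 298.5, 138.5]
tool_rot: [3.141, 0.0, 0.608]
force: [-0.5, -0.1, -0.5]
width: 46.9
gripper_force: 61.6
```

```bash
python3 - <<'E'
from h import *
go(477.3,301,36,35)
E
```

```text
t 36.575 pos [477.51 298.52 138.5 ] rpy [179.97   0.02  34.85] w 46.88528515004075 tool delta mm [  1.29  -2.21 102.49]
rotvec tool deg [ 0.03  0.02 -0.15] shift in turned frame [  1.25  -2.15 102.5 ]
```

Request:
{"name": "carry_out", "arguments": {
  "deltas": [0, 0, 0, 0.0013, -0.0022, 0.01, 1, 0, 0, 0, 0, 0, 0.025, 1, 0, 0, 0, 0, 0, 0.025, 1, 0, 0, 0, 0, 0, 0.02, 1, 0, 0, 0, 0, 0, 0.01, 1, 0, 0, 0, 0, 0, 0.005, 1, 0, 0, 0, 0, 0, 0, 1, 0, 0, 0, 0, 0, 0, 1]
}}

```text
clock: 37.58
eef_pos: [477.5, 302.9, 44.1]
tool_rot: [3.142, -0.001, 0.61]
force: [-0.1, 0.6, -1.0]
width: 47.2
gripper_force: 61.7
```

Request:
{"name": "carry_out", "arguments": {
  "deltas": [0, 0, 0, 0, 0, 0.004, 1, 0, 0, 0, 0, 0, 0.002, 1, 0, 0, 0, 0, 0, 0, 1, 0, 0, 0, 0, 0, 0, 1]
}}

```text
clock: 38.08
eef_pos: [477.0, 302.6, 37.4]
tool_rot: [3.142, -0.0, 0.61]
force: [0.0, -0.3, -0.1]
width: 47.0
gripper_force: 61.7
```

Request:
{"name": "carry_out", "arguments": {
  "deltas": [0, 0, 0, 0, 0, 0.002, 1, 0, 0, 0, 0, 0, 0.001, 1, 0, 0, 0, 0, 0, 0, 1, 0, 0, 0, 0, 0, 0, 1]
}}

```text
clock: 38.58
eef_pos: [477.0, 302.6, 34.4]
tool_rot: [3.142, -0.0, 0.61]
force: [-0.9, 0.2, -1.4]
width: 46.8
gripper_force: 61.7
```

Request:
{"name": "carry_out", "arguments": {
  "deltas": [0, 0, 0, 0, 0, 0.001, 1, 0, 0, 0, 0, 0, 0.0005, 1, 0, 0, 0, 0, 0, 0, 1, 0, 0, 0, 0, 0, 0, 1]
}}

```text
clock: 39.08
eef_pos: [477.0, 302.7, 34.2]
tool_rot: [-3.141, -0.001, 0.61]
force: [-3.1, -1.1, 9.5]
width: 46.9
gripper_force: 62.5
```

Request:
{"name": "carry_out", "arguments": {
  "deltas": [0, 0, 0, 0, 0, -0.001, 1, 0, 0, 0, 0, 0, 0, 0.2, 0, 0, 0, 0, 0, 0, 0, 0, 0, 0, 0, 0, 0, -0.4, 0, 0, 0, 0, 0, 0, -1, 0, 0, 0, 0, 0, 0, -1, 0, 0, 0, 0, 0, 0, -1, 0, 0, 0, 0, 0, -0.01, -1, 0, 0, 0, 0, 0, -0.03, -1, 0, 0, 0, 0, 0, -0.04, -1, 0, 0, 0, 0, 0, -0.04, -1, 0, 0, 0, 0, 0, -0.035, -1]
}}

```text
clock: 40.58
eef_pos: [477.2, 302.7, 191.3]
tool_rot: [3.142, -0.002, 0.61]
force: [-0.3, 0.6, 0.1]
width: 85.1
gripper_force: 0.0
```

Request:
{"name": "carry_out", "arguments": {
  "deltas": [0, 0, -9.17, 0, 0, 0, -1, 0, 0, -9.17, 0, 0, 0, -1, 0, 0, -9.17, 0, 0, 0, -1, 0, 0, -9.17, 0, 0, 0, -1, 0, 0, -9.17, 0, 0, 0, -1, 0, 0, -9.17, 0, 0, 0, -1, 0, 0, 0, 0, 0, 0, -1, 0, 0, 0, 0, 0, 0, -1]
}}

```text
clock: 41.58
eef_pos: [477.1, 302.5, 189.3]
tool_rot: [3.141, -0.0, 1.568]
force: [1.5, 1.0, 0.2]
width: 85.5
gripper_force: 0.0
```

```bash
python3 - <<'E'
from h import *
go(600,-46,187,90)
im=ctrl.get_image('top')[:,:,::-1].copy();cv2.imwrite('pics/t12.png',im)
w=ctrl.get_image('wrist')[:,:,::-1]
cv2.imwrite('pics/tw12.png',np.hstack([cv2.resize(im[130:270,60:330],(540,280)),cv2.resize(w,(250,280))]))
cal=ctrl.calibration('top');H,S,V=cv2.split(cv2.cvtColor(im,cv2.COLOR_BGR2HSV))
for n,m,r,z in [('blue',(H>105)&(H<130)&(S>130),(215,150,315,245),123),('vial',(S<70)&(V>100),(215,170,315,245),105),('dish',(S<255)&(V>88),(100,218,137,260),72)]:
    for c in blobs((m*255).astype(np.uint8),r,40)[:2]:print(n,cv2.boundingRect(c),fit(cal,c,z)[:2])
E
```

```text
t 41.575 pos [477.12 302.48 189.29] rpy [179.97  -0.    89.83] w 85.48115362490395 tool delta mm [-348.12  123.9     2.32]
rotvec tool deg [ 0.03 -0.   -0.17] shift in turned frame [-348.48  122.88    2.29]
blue (227, 168, 21, 22) (array([595.19,  55.78]), 21.439905166625977)
vial (215, 170, 100, 75) (array([544.47,   1.88]), 122.60413360595703)
vial (258, 199, 13, 13) (array([546.75,   2.99]), 13.33585262298584)
dish (117, 228, 10, 18) (array([480.18, 291.84]), 18.813953399658203)
```

View pics/tw12.png

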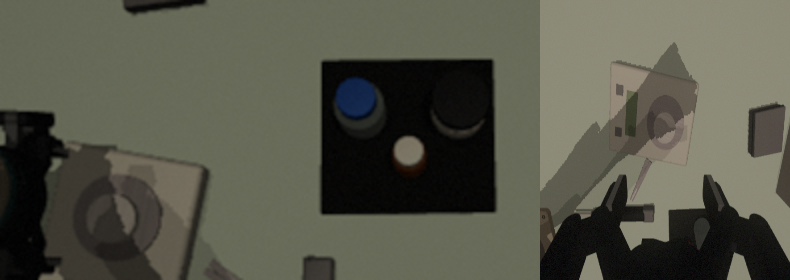

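The view shows all three containers standing on the mat and the dish lying flat on the pan, partly in shadow. I'll measure its centring once the arm clears.

Request:
{"name": "carry_out", "arguments": {
  "deltas": [0, 0, 0, -0.0317, 0.0112, 0, -1, 0, 0, 0, -0.0317, 0.0112, 0, -1, 0, 0, 0, -0.0317, 0.0112, 0, -1, 0, 0, 0, -0.0317, 0.0112, 0, -1, 0, 0, 0, -0.0317, 0.0112, 0, -1, 0, 0, 0, -0.0317, 0.0112, 0, -1, 0, 0, 0, -0.0317, 0.0112, 0, -1, 0, 0, 0, -0.0317, 0.0112, 0, -1, 0, 0, 0, -0.0317, 0.0112, 0, -1, 0, 0, 0, -0.0317, 0.0112, 0, -1, 0, 0, 0, -0.0317, 0.0112, 0, -1, 0, 0, 0, 0, 0, 0, -1]
}}

```text
clock: 43.18
eef_pos: [600.6, -50.0, 188.8]
tool_rot: [3.141, 0.002, 1.564]
force: [-0.5, 0.2, 0.1]
width: 85.4
gripper_force: 0.0
```

```bash
python3 - <<'E'
from h import *
im=ctrl.get_image('top')[:,:,::-1].copy();cal=ctrl.calibration('top')
cv2.imwrite('pics/t13.png',cv2.resize(im[195:285,70:170],None,fx=6,fy=6,interpolation=cv2.INTER_CUBIC))
w=ctrl.get_image('wrist')[:,:,::-1].copy();cv2.imwrite('pics/w13.png',w);cw=ctrl.calibration('wrist')
def pr(cal,p):
    q=cal['mtx']@(cal['R']@np.array(p)+cal['t']);return q[:2]/q[2]
print('ideal lid px in crop for centred dish',(pr(cal,(477.2,301.5,72))-[70,195])*6, 'pan',(pr(cal,(477.2,301.5,50))-[70,195])*6)
u=pr(cw,(600,-46,100));print('pot pred',u)
V=w.max(2)
for c in blobs(((V<28)*255).astype(np.uint8),(int(u[0])-60,int(u[1])-45,int(u[0])+60,int(u[1])+45),200)[:2]:print(cv2.boundingRect(c),fit(cw,c,100)[:2])
go(600,-46,60,90)
E
```

```text
ideal lid px in crop for centred dish [273.65 257.13] pan [293.17 260.65]
pot pred [280.42 198.76]
(248, 167, 59, 40) (array([596.7 , -35.48]), 26.962675094604492)
(232, 153, 47, 13) (array([577.82,  -7.63]), 20.269804000854492)
t 43.275 pos [599.9  -45.57 188.77] rpy [-179.97   -0.04   89.94] w 85.53257892470178 tool delta mm [ -0.52   0.16 128.77]
rotvec tool deg [-0.03 -0.04 -0.06] shift in turned frame [ -0.43   0.1  128.77]
```

View pics/t13.png

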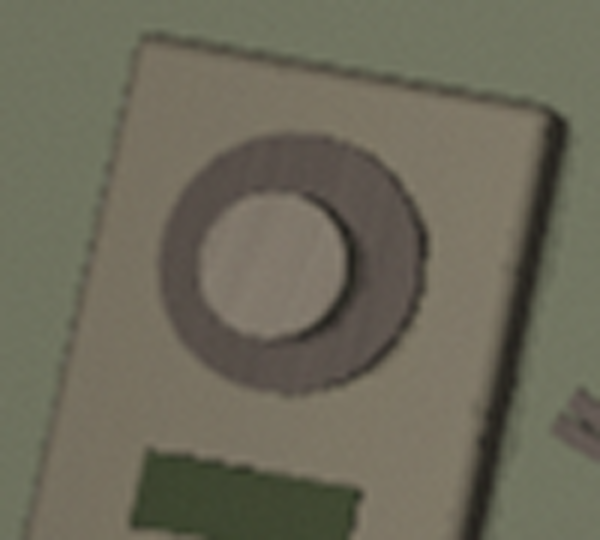

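Pan centre is at (293.5,263.5) and the lid at (273.5,265) in the crop, against an expected (274,260). The dish is about 1.6 mm off centre, so it is done. Next come the returns, starting with the pot.

Request:
{"name": "carry_out", "arguments": {
  "deltas": [0, 0, 0, 0, 0.001, 0.03, -1, 0, 0, 0, 0, 0, 0.03, -1, 0, 0, 0, 0, 0, 0.03, -1, 0, 0, 0, 0, 0, 0.025, -1, 0, 0, 0, 0, 0, 0.015, -1, 0, 0, 0, 0, 0, 0, -0.3, 0, 0, 0, 0, 0, 0, 0.2, 0, 0, 0, 0, 0, 0, 1, 0, 0, 0, 0, 0, 0, 1, 0, 0, 0, 0, 0, 0, 1, 0, 0, 0, 0, 0, 0, 1]
}}

```text
clock: 44.65
eef_pos: [602.2, -45.8, 60.1]
tool_rot: [3.139, -0.0, 1.571]
force: [0.1, 0.6, 6.0]
width: 57.2
gripper_force: 65.1
```

Request:
{"name": "carry_out", "arguments": {
  "deltas": [0, 0, 0, 0, 0, 0, 1, 0, 0, 0, 0, 0, -0.004, 1, 0, 0, 0, 0, 0, -0.012, 1, 0, 0, 0, 0, 0, -0.025, 1, 0, 0, 0, 0, 0, -0.025, 1, 0, 0, 0, 0, 0, -0.014, 1, 0, 0, 0, 0, 0, 0, 1, 0, 0, 0, 0, 0, 0, 1]
}}

```text
clock: 45.65
eef_pos: [600.3, -46.1, 138.1]
tool_rot: [-3.14, 0.0, 1.571]
force: [-0.3, -0.6, -3.0]
width: 57.4
gripper_force: 64.7
```

```bash
python3 - <<'E'
from h import *
go(494.5,-383,140,90)
E
```

```text
t 45.65 pos [600.35 -46.14 138.08] rpy [-179.9    0.    90. ] w 57.403107648790424 tool delta mm [-336.86 -105.84   -1.73]
rotvec tool deg [-0.1  0.  -0. ] shift in turned frame [-336.86 -105.85   -1.92]
```

Request:
{"name": "carry_out", "arguments": {
  "deltas": [0, 0, 0, -0.01, -0.0031, 0, 1, 0, 0, 0, -0.022, -0.0069, 0, 1, 0, 0, 0, -0.032, -0.01, 0, 1, 0, 0, 0, -0.033, -0.0104, 0, 1, 0, 0, 0, -0.034, -0.0107, 0, 1, 0, 0, 0, -0.034, -0.0107, 0, 1, 0, 0, 0, -0.034, -0.0107, 0, 1, 0, 0, 0, -0.034, -0.0107, 0, 1, 0, 0, 0, -0.034, -0.0107, 0, 1, 0, 0, 0, -0.032, -0.01, 0, 1, 0, 0, 0, -0.026, -0.0082, 0, 1, 0, 0, 0, -0.012, -0.0039, 0, 1]
}}

```text
clock: 47.15
eef_pos: [492.9, -385.5, 138.0]
tool_rot: [-3.14, 0.0, 1.567]
force: [-1.1, -0.6, -2.7]
width: 57.5
gripper_force: 64.7
```

Request:
{"name": "carry_out", "arguments": {
  "deltas": [0, 0, 0, 0, 0, 0.01, 1, 0, 0, 0, 0, 0, 0.02, 1, 0, 0, 0, 0, 0, 0.02, 1, 0, 0, 0, 0, 0, 0.01, 1, 0, 0, 0, 0, 0, 0, 1, 0, 0, 0, 0, 0, 0, 1, 0, 0, 0, 0, 0, 0, 1]
}}

```text
clock: 48.02
eef_pos: [495.7, -383.4, 79.8]
tool_rot: [3.14, 0.001, 1.571]
force: [0.2, 0.2, -3.2]
width: 57.5
gripper_force: 64.7
```

```bash
cat >> h.py <<'E'
def lidcheck(kind,target,ztop):
    """top-view centre of the carried cap (thresholded) against the projection of the pad's axis at the cap's height"""
    im=ctrl.get_image('top')[:,:,::-1].copy();cal=ctrl.calibration('top')
    q=cal['mtx']@(cal['R']@np.array([*target,ztop])+cal['t']);u=q[:2]/q[2];print('axis px',u)
    cv2.imwrite('pics/chk.png',im);return im,cal,u
E
python3 - <<'E'
from h import *
go(494.5,-383,64,90)
E
```

```text
t 48.025 pos [ 495.72 -383.36   79.75] rpy [179.92   0.05  90.  ] w 57.509425375877264 tool delta mm [ 0.37 -1.24 15.75]
rotvec tool deg [0.08 0.05 0.  ] shift in turned frame [ 0.36 -1.22 15.75]
```

Request:
{"name": "carry_out", "arguments": {
  "deltas": [0, 0, 0, 0, -0.001, 0.008, 1, 0, 0, 0, 0, 0, 0.005, 1, 0, 0, 0, 0, 0, 0.002, 1, 0, 0, 0, 0, 0, 0, 1, 0, 0, 0, 0, 0, 0, 1]
}}

```text
clock: 48.65
eef_pos: [494.3, -383.2, 64.0]
tool_rot: [3.141, 0.0, 1.571]
force: [-1.0, 0.1, -2.8]
width: 57.4
gripper_force: 64.8
```

Request:
{"name": "carry_out", "arguments": {
  "deltas": [0, 0, 0, 0, 0, 0.001, 1, 0, 0, 0, 0, 0, 0.001, 1, 0, 0, 0, 0, 0, 0, 1, 0, 0, 0, 0, 0, 0, 1]
}}

```text
clock: 49.15
eef_pos: [494.4, -383.4, 63.1]
tool_rot: [3.141, 0.001, 1.571]
force: [-1.1, 1.4, 5.0]
width: 57.5
gripper_force: 65.7
```

Contact made. Releasing and moving on to the vial.

Request:
{"name": "carry_out", "arguments": {
  "deltas": [0, 0, 0, 0, 0, 0, 0, 0, 0, 0, 0, 0, 0, -0.5, 0, 0, 0, 0, 0, 0, -1, 0, 0, 0, 0, 0, 0, -1, 0, 0, 0, 0, 0, 0, -1, 0, 0, 0, 0, 0, -0.01, -1, 0, 0, 0, 0, 0, -0.03, -1, 0, 0, 0, 0, 0, -0.04, -1, 0, 0, 0, 0, 0, -0.045, -1, 0, 0, 0, 0, 0, 0, -1]
}}

```text
clock: 50.4
eef_pos: [496.7, -384.8, 191.7]
tool_rot: [3.134, 0.005, 1.571]
force: [0.4, -0.0, -0.4]
width: 85.5
gripper_force: 0.0
```

```bash
python3 - <<'E'
from h import *
go(546.5,3.3,185,90)
E
```

```text
t 50.4 pos [ 496.69 -384.79  191.72] rpy [179.58   0.3   89.99] w 85.5393186940664 tool delta mm [388.13  49.68   5.08]
rotvec tool deg [ 0.42  0.3  -0.01] shift in turned frame [388.09  49.81   6.72]
```

Request:
{"name": "carry_out", "arguments": {
  "deltas": [0, 0, 0, 0.0352, 0.0047, 0, -1, 0, 0, 0, 0.0352, 0.0047, 0, -1, 0, 0, 0, 0.0352, 0.0047, 0, -1, 0, 0, 0, 0.0352, 0.0047, 0, -1, 0, 0, 0, 0.0352, 0.0047, 0, -1, 0, 0, 0, 0.0352, 0.0047, 0, -1, 0, 0, 0, 0.0352, 0.0047, 0, -1, 0, 0, 0, 0.0352, 0.0047, 0, -1, 0, 0, 0, 0.0352, 0.0047, 0, -1, 0, 0, 0, 0.0352, 0.0047, 0, -1, 0, 0, 0, 0.0352, 0.0047, 0, -1]
}}

```text
clock: 51.78
eef_pos: [545.4, 5.2, 186.5]
tool_rot: [-3.14, 0.0, 1.571]
force: [-0.0, 0.4, 0.8]
width: 85.3
gripper_force: 0.0
```

Request:
{"name": "carry_out", "arguments": {
  "deltas": [0, 0, 0, 0, 0, 0.02, -1, 0, 0, 0, 0, 0, 0, -1, 0, 0, 0, 0, 0, 0, -1, 0, 0, 0, 0, 0, 0, -1]
}}

```text
clock: 52.28
eef_pos: [546.2, 3.4, 167.5]
tool_rot: [3.141, 0.0, 1.57]
force: [0.1, 1.1, -0.2]
width: 85.5
gripper_force: 0.0
```

```bash
python3 - <<'E'
from h import *
go(546.6,3.2,64,90)
im=ctrl.get_image('top')[:,:,::-1].copy();cal=ctrl.calibration('top');cv2.imwrite('pics/t14.png',im)
V=im.max(2)
for c in blobs(((V<38)*255).astype(np.uint8),(430,205,490,268),200)[:1]:print('pot lid',cv2.boundingRect(c),fit(cal,c,103))
w=ctrl.get_image('wrist')[:,:,::-1].copy();cv2.imwrite('pics/w14.png',w);cw=ctrl.calibration('wrist')
q=cw['mtx']@(cw['R']@np.array([546.6,3.2,105])+cw['t']);u=q[:2]/q[2];print(u)
H,S,V=cv2.split(cv2.cvtColor(w,cv2.COLOR_BGR2HSV))
for c in blobs((((S<70)&(V>85))*255).astype(np.uint8),(int(u[0])-30,int(u[1])-30,int(u[0])+30,int(u[1])+30),100)[:2]:print(cv2.boundingRect(c),fit(cw,c,105)[:2])
E
```

```text
t 52.275 pos [546.2    3.44 167.46] rpy [179.95   0.01  89.93] w 85.45082858635513 tool delta mm [ -0.22   0.3  103.46]
rotvec tool deg [ 0.05  0.01 -0.07] shift in turned frame [ -0.24   0.4  103.46]
pot lid (442, 221, 33, 31) (array([ 493.46, -381.33]), 32.611572265625, ((494.189697265625, -381.2097473144531), (59.91649627685547, 65.48776245117188), 14.342981338500977))
[280.76 208.23]
(264, 188, 35, 40) (array([546.4 ,   3.44]), 17.262418746948242)
```

Pot lid centre is within about 2 mm of its pad axis. The wrist view confirms the vial at (546.4,3.4), so I'm picking it up.

Request:
{"name": "carry_out", "arguments": {
  "deltas": [0, 0, 0, 0, 0.0004, 0.02, -1, 0, 0, 0, 0, 0, 0.03, -1, 0, 0, 0, 0, 0, 0.03, -1, 0, 0, 0, 0, 0, 0.016, -1, 0, 0, 0, 0, 0, 0.008, -1, 0, 0, 0, 0, 0, 0, 0.2, 0, 0, 0, 0, 0, 0, 1, 0, 0, 0, 0, 0, 0, 1, 0, 0, 0, 0, 0, 0, 1, 0, 0, 0, 0, 0, 0, 1, 0, 0, 0, 0, 0, 0, 1, 0, 0, 0, 0, 0, 0, 1]
}}

```text
clock: 53.88
eef_pos: [547.1, 4.1, 64.0]
tool_rot: [3.14, -0.0, 1.571]
force: [-0.8, 0.1, 6.3]
width: 27.9
gripper_force: 59.0
```

Request:
{"name": "carry_out", "arguments": {
  "deltas": [0, 0, 0, 0, 0, -0.004, 1, 0, 0, 0, 0, 0, -0.012, 1, 0, 0, 0, 0, 0, -0.025, 1, 0, 0, 0, 0, 0, -0.025, 1, 0, 0, 0, 0, 0, -0.014, 1, 0, 0, 0, 0, 0, 0, 1, 0, 0, 0, 0, 0, 0, 1]
}}

```text
clock: 54.75
eef_pos: [545.6, 4.0, 142.3]
tool_rot: [-3.14, 0.0, 1.571]
force: [0.1, 0.0, -0.0]
width: 27.5
gripper_force: 59.2
```

```bash
python3 - <<'E'
from h import *
go(439.3,-310,143,90)
E
```

```text
t 54.75 pos [545.61   4.03 142.25] rpy [-179.92    0.01   90.  ] w 27.520493805296095 tool delta mm [-314.04 -106.28   -0.57]
rotvec tool deg [-0.08  0.01 -0.  ] shift in turned frame [-314.03 -106.31   -0.75]
```

Request:
{"name": "carry_out", "arguments": {
  "deltas": [0, 0, 0, -0.01, -0.0034, 0, 1, 0, 0, 0, -0.02, -0.0068, 0, 1, 0, 0, 0, -0.03, -0.0103, 0, 1, 0, 0, 0, -0.03, -0.0103, 0, 1, 0, 0, 0, -0.0318, -0.0108, 0, 1, 0, 0, 0, -0.0318, -0.0108, 0, 1, 0, 0, 0, -0.0318, -0.0108, 0, 1, 0, 0, 0, -0.0318, -0.0108, 0, 1, 0, 0, 0, -0.03, -0.0103, 0, 1, 0, 0, 0, -0.03, -0.0103, 0, 1, 0, 0, 0, -0.0245, -0.0084, 0, 1, 0, 0, 0, -0.012, -0.0042, 0, 1]
}}

```text
clock: 56.25
eef_pos: [437.3, -311.4, 142.2]
tool_rot: [-3.14, -0.0, 1.568]
force: [-0.5, 0.3, -0.9]
width: 27.7
gripper_force: 59.2
```

Request:
{"name": "carry_out", "arguments": {
  "deltas": [0, 0, 0, 0, 0, 0.01, 1, 0, 0, 0, 0, 0, 0.02, 1, 0, 0, 0, 0, 0, 0.02, 1, 0, 0, 0, 0, 0, 0.013, 1, 0, 0, 0, 0, 0, 0.005, 1, 0, 0, 0, 0, 0, 0, 1, 0, 0, 0, 0, 0, 0, 1]
}}

```text
clock: 57.12
eef_pos: [439.5, -309.8, 75.5]
tool_rot: [3.141, 0.001, 1.571]
force: [0.3, 0.9, -0.5]
width: 27.5
gripper_force: 59.2
```

```bash
python3 - <<'E'
from h import *
go(439.3,-310,67,90)
E
```

```text
t 57.125 pos [ 439.54 -309.75   75.48] rpy [179.94   0.03  90.  ] w 27.535510305746516 tool delta mm [-0.24 -0.25  8.48]
rotvec tool deg [0.06 0.03 0.  ] shift in turned frame [-0.25 -0.24  8.48]
```

Request:
{"name": "carry_out", "arguments": {
  "deltas": [0, 0, 0, 0, 0, 0.005, 1, 0, 0, 0, 0, 0, 0.0025, 1, 0, 0, 0, 0, 0, 0.001, 1, 0, 0, 0, 0, 0, 0, 1, 0, 0, 0, 0, 0, 0, 1]
}}

```text
clock: 57.75
eef_pos: [439.1, -309.8, 66.9]
tool_rot: [3.141, 0.0, 1.571]
force: [-1.2, 0.9, 5.6]
width: 27.7
gripper_force: 60.0
```

Contact. Releasing, then the bottle.

Request:
{"name": "carry_out", "arguments": {
  "deltas": [0, 0, 0, 0, 0, 0, 0.4, 0, 0, 0, 0, 0, 0, 0, 0, 0, 0, 0, 0, 0, -1, 0, 0, 0, 0, 0, 0, -1, 0, 0, 0, 0, 0, 0, -1, 0, 0, 0, 0, 0, -0.01, -1, 0, 0, 0, 0, 0, -0.03, -1, 0, 0, 0, 0, 0, -0.04, -1, 0, 0, 0, 0, 0, -0.045, -1, 0, 0, 0, 0, 0, 0, -1, 0, 0, 0, 0, 0, 0, -1]
}}

```text
clock: 59.12
eef_pos: [438.7, -309.5, 191.5]
tool_rot: [-3.141, 0.0, 1.571]
force: [-0.1, 0.5, -1.3]
width: 85.4
gripper_force: 0.0
```

```bash
python3 - <<'E'
from h import *
go(598.5,57.5,190,90)
E
```

```text
t 59.125 pos [ 438.65 -309.49  191.53] rpy [-179.99    0.01   89.99] w 85.35442779750599 tool delta mm [367.02 159.78   1.47]
rotvec tool deg [-0.01  0.01 -0.01] shift in turned frame [366.99 159.85   1.53]
```

Request:
{"name": "carry_out", "arguments": {
  "deltas": [0, 0, 0, 0.0306, 0.0133, 0, -1, 0, 0, 0, 0.0306, 0.0133, 0, -1, 0, 0, 0, 0.0306, 0.0133, 0, -1, 0, 0, 0, 0.0306, 0.0133, 0, -1, 0, 0, 0, 0.0306, 0.0133, 0, -1, 0, 0, 0, 0.0306, 0.0133, 0, -1, 0, 0, 0, 0.0306, 0.0133, 0, -1, 0, 0, 0, 0.0306, 0.0133, 0, -1, 0, 0, 0, 0.0306, 0.0133, 0, -1, 0, 0, 0, 0.0306, 0.0133, 0, -1, 0, 0, 0, 0.0306, 0.0133, 0, -1, 0, 0, 0, 0.0306, 0.0133, 0, -1]
}}

```text
clock: 60.62
eef_pos: [597.9, 58.4, 189.7]
tool_rot: [-3.138, 0.001, 1.571]
force: [0.8, 0.7, -0.1]
width: 85.2
gripper_force: 0.0
```

Request:
{"name": "carry_out", "arguments": {
  "deltas": [0, 0, 0, 0, 0, 0, -1, 0, 0, 0, 0, 0, 0, -1, 0, 0, 0, 0, 0, 0, -1, 0, 0, 0, 0, 0, 0, -1]
}}

```text
clock: 61.12
eef_pos: [598.4, 56.4, 191.4]
tool_rot: [-3.141, 0.001, 1.569]
force: [0.3, -0.2, -0.0]
width: 85.5
gripper_force: 0.0
```

```bash
python3 - <<'E'
from h import *
go(598.5,57.5,83,90)
im=ctrl.get_image('top')[:,:,::-1].copy();cal=ctrl.calibration('top');cv2.imwrite('pics/t15.png',im)
H,S,V=cv2.split(cv2.cvtColor(im,cv2.COLOR_BGR2HSV))
for c in blobs((((S<70)&(V>110))*255).astype(np.uint8),(405,250,440,278),100)[:1]:print('vial cap',cv2.boundingRect(c),fit(cal,c,108)[:2])
for c in blobs((((H<22)&(S>110)&(V>50))*255).astype(np.uint8),(365,205,480,290),20):print(cv2.boundingRect(c),fit(cal,c,8)[:2])
w=ctrl.get_image('wrist')[:,:,::-1].copy();cv2.imwrite('pics/w15.png',w);cw=ctrl.calibration('wrist')
H,S,V=cv2.split(cv2.cvtColor(w,cv2.COLOR_BGR2HSV))
q=cw['mtx']@(cw['R']@np.array([598.5,57.5,123])+cw['t']);u=q[:2]/q[2];print(u)
for c in blobs((((H>105)&(H<130)&(S>130))*255).astype(np.uint8),(200,130,360,290),100)[:2]:print('blue',cv2.boundingRect(c),fit(cw,c,123)[:2])
E
```

```text
t 61.125 pos [598.42  56.41 191.38] rpy [-179.98    0.03   89.91] w 85.51992103620486 tool delta mm [  1.15   0.11 108.38]
rotvec tool deg [-0.02  0.03 -0.09] shift in turned frame [  1.09   0.08 108.38]
vial cap (417, 256, 13, 14) (array([ 439.98, -310.47]), 13.206236839294434)
(369, 213, 31, 31) (array([ 513.81, -255.84]), 33.92845916748047)
(426, 230, 28, 26) (array([ 488.57, -379.35]), 34.49540328979492)
(398, 252, 21, 24) (array([ 439.19, -310.01]), 25.678146362304688)
(431, 222, 18, 7) (array([ 523.11, -376.86]), 19.19208335876465)
[280.19 204.67]
blue (255, 181, 46, 50) (array([595.96,  55.99]), 22.12626838684082)
```

The vial is at (440,-310.5) against its pad at (439.2,-310), so it is centred. Picking up the bottle.

Request:
{"name": "carry_out", "arguments": {
  "deltas": [0, 0, 0, 0, -0.0015, 0.02, -1, 0, 0, 0, 0, 0, 0.03, -1, 0, 0, 0, 0, 0, 0.03, -1, 0, 0, 0, 0, 0, 0.018, -1, 0, 0, 0, 0, 0, 0.01, -1, 0, 0, 0, 0, 0, 0, 0.2, 0, 0, 0, 0, 0, 0, 1, 0, 0, 0, 0, 0, 0, 1, 0, 0, 0, 0, 0, 0, 1, 0, 0, 0, 0, 0, 0, 1, 0, 0, 0, 0, 0, 0, 1, 0, 0, 0, 0, 0, 0, 1]
}}

```text
clock: 62.72
eef_pos: [597.9, 57.8, 84.8]
tool_rot: [3.14, -0.0, 1.571]
force: [-0.5, 0.8, 5.1]
width: 37.3
gripper_force: 59.6
```

Request:
{"name": "carry_out", "arguments": {
  "deltas": [0, 0, 0, 0, 0, -0.004, 1, 0, 0, 0, 0, 0, -0.012, 1, 0, 0, 0, 0, 0, -0.025, 1, 0, 0, 0, 0, 0, -0.025, 1, 0, 0, 0, 0, 0, -0.014, 1, 0, 0, 0, 0, 0, 0, 1, 0, 0, 0, 0, 0, 0, 1, 0, 0, 0, 0, 0, 0, 1]
}}

```text
clock: 63.72
eef_pos: [596.4, 57.5, 162.4]
tool_rot: [-3.14, 0.0, 1.571]
force: [-0.6, -0.7, -2.1]
width: 36.9
gripper_force: 60.4
```

```bash
python3 - <<'E'
from h import *
go(514,-256,163,90)
E
```

```text
t 63.725 pos [596.41  57.47 162.36] rpy [-179.88    0.02   90.  ] w 36.91551012980548 tool delta mm [-313.47  -82.41   -0.38]
rotvec tool deg [-0.12  0.02  0.  ] shift in turned frame [-313.47  -82.41   -0.64]
```

Request:
{"name": "carry_out", "arguments": {
  "deltas": [0, 0, 0, -0.01, -0.0026, 0, 1, 0, 0, 0, -0.02, -0.0053, 0, 1, 0, 0, 0, -0.03, -0.008, 0, 1, 0, 0, 0, -0.03, -0.008, 0, 1, 0, 0, 0, -0.0315, -0.0083, 0, 1, 0, 0, 0, -0.0315, -0.0083, 0, 1, 0, 0, 0, -0.0315, -0.0083, 0, 1, 0, 0, 0, -0.0315, -0.0083, 0, 1, 0, 0, 0, -0.03, -0.008, 0, 1, 0, 0, 0, -0.03, -0.008, 0, 1, 0, 0, 0, -0.0245, -0.0065, 0, 1, 0, 0, 0, -0.012, -0.0032, 0, 1]
}}

```text
clock: 65.22
eef_pos: [512.4, -258.1, 163.3]
tool_rot: [-3.14, 0.001, 1.567]
force: [0.5, -0.5, -2.9]
width: 37.6
gripper_force: 60.4
```

Request:
{"name": "carry_out", "arguments": {
  "deltas": [0, 0, 0, 0, 0, 0.01, 1, 0, 0, 0, 0, 0, 0.02, 1, 0, 0, 0, 0, 0, 0.02, 1, 0, 0, 0, 0, 0, 0.013, 1, 0, 0, 0, 0, 0, 0.005, 1, 0, 0, 0, 0, 0, 0, 1, 0, 0, 0, 0, 0, 0, 1]
}}

```text
clock: 66.1
eef_pos: [514.9, -255.0, 96.0]
tool_rot: [3.14, 0.0, 1.571]
force: [-0.8, -0.6, -1.3]
width: 37.2
gripper_force: 60.4
```

```bash
python3 - <<'E'
from h import *
go(514.2,-255.3,87.8,90)
E
```

```text
t 66.1 pos [ 514.9  -255.01   96.03] rpy [179.93   0.03  90.  ] w 37.19357272709061 tool delta mm [-0.29 -0.71  8.23]
rotvec tool deg [0.07 0.03 0.  ] shift in turned frame [-0.29 -0.7   8.23]
```

Request:
{"name": "carry_out", "arguments": {
  "deltas": [0, 0, 0, 0, 0, 0.005, 1, 0, 0, 0, 0, 0, 0.0025, 1, 0, 0, 0, 0, 0, 0.001, 1, 0, 0, 0, 0, 0, 0, 1, 0, 0, 0, 0, 0, 0, 1]
}}

```text
clock: 66.72
eef_pos: [514.3, -255.2, 87.9]
tool_rot: [3.141, 0.001, 1.571]
force: [-1.7, 0.2, 5.5]
width: 37.3
gripper_force: 61.1
```

Contact. Releasing, rising and clearing out of the view for a final check.

Request:
{"name": "carry_out", "arguments": {
  "deltas": [0, 0, 0, 0, 0, 0, 0.4, 0, 0, 0, 0, 0, 0, 0, 0, 0, 0, 0, 0, 0, -1, 0, 0, 0, 0, 0, 0, -1, 0, 0, 0, 0, 0, 0, -1, 0, 0, 0, 0, 0, -0.01, -1, 0, 0, 0, 0, 0, -0.03, -1, 0, 0, 0, 0, 0, -0.04, -1, 0, 0, 0, 0, 0, -0.04, -1, 0, 0, 0, 0, 0, 0, -1]
}}

```text
clock: 67.97
eef_pos: [516.8, -255.8, 211.0]
tool_rot: [3.134, 0.003, 1.571]
force: [0.2, 0.2, -0.9]
width: 85.7
gripper_force: 0.0
```

Request:
{"name": "carry_out", "arguments": {
  "deltas": [0, 0, 0, 0.03, 0, 0, -1, 0, 0, 0, 0.03, 0, 0, -1, 0, 0, 0, 0.03, 0, 0, -1, 0, 0, 0, 0.03, 0, 0, -1, 0, 0, 0, 0.03, 0, 0, -1, 0, 0, 0, 0.03, 0, 0, -1, 0, 0, 0, 0.03, 0, 0, -1, 0, 0, 0, 0.03, 0, 0, -1, 0, 0, 0, 0, 0, 0, -1, 0, 0, 0, 0, 0, 0, -1]
}}

```text
clock: 69.22
eef_pos: [514.0, -15.8, 206.6]
tool_rot: [-3.141, 0.001, 1.57]
force: [-0.5, 0.4, 0.2]
width: 85.5
gripper_force: 0.0
```

```bash
python3 - <<'E'
from h import *
im=ctrl.get_image('top')[:,:,::-1].copy();cal=ctrl.calibration('top')
H,S,V=cv2.split(cv2.cvtColor(im,cv2.COLOR_BGR2HSV))
for n,m,r,z in [('blue',(H>105)&(H<130)&(S>130),(375,200,420,245),126),('vial',(S<70)&(V>110),(405,250,440,278),108),('pot',V<38,(430,205,490,268),103)]:
    for c in blobs((m*255).astype(np.uint8),r,100)[:1]:print(n,cv2.boundingRect(c),fit(cal,c,z)[:2])
s=cv2.resize(ctrl.get_image('side')[100:400,200:500,::-1],(400,400))
cv2.imwrite('pics/fin.png',np.hstack([cv2.resize(im[170:300,350:480],(390,400),interpolation=cv2.INTER_CUBIC),s]))
print(ctrl.read_state()['clock'])
E
```

```text
blue (386, 215, 22, 20) (array([ 511.95, -254.39]), 21.074846267700195)
vial (417, 257, 13, 13) (array([ 439.74, -310.22]), 12.887771606445312)
pot (442, 221, 33, 31) (array([ 493.46, -381.33]), 32.611572265625)
69.325
```

View pics/fin.png

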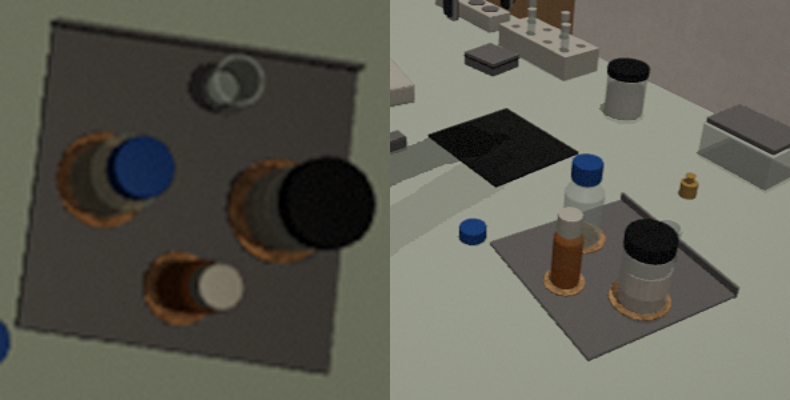

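The final view shows all three containers upright and centred on their own pads, the beaker in place and the mat empty.

```bash
python3 -c "
from cell import ctrl
print(ctrl.finish_job())"
```

```text
the job is handed in; nothing more can be done
None
```

The job is handed in at about 69 s: the dish is on the balance pan, about 1.6 mm off centre; the pot, bottle and vial are back upright on their own pads, each within about 2 mm of centre; and the beaker was not touched.

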